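Swap the kit carrier on the line hook and reset the stop

TASK

Press the mushroom stop button all the way down to stop the hook line. Then lift the empty kit carrier off the hook and set it down upright in the middle of the rubber mat, and hang the filled carrier by its handle on the hook in its place, letting it hang quietly. Only then twist the mushroom button's head clockwise (seen from above) as far as it goes to reset the stop; do not tip the filled carrier or disturb the other parts on the shelf.

Things in the scene. Friction and masses are not known exactly. Their poses are not given: they have to be found in the camera images.
- empty_carrier: aluminium kit carrier: open tray 100 (x) by 110 mm (y), walls 30 mm high, fixed upright handle across its middle along y. Empty, 0.3 kg, starts hanging on the hook. Origin: centre of the underside, z up; same either way round. Handle: 10 mm uprights at y = -50 and +50 mm carry a grip panel 10 mm thick (x), 110 mm long, from z = 90 to 134 mm; open window below it, 90 mm wide, from z = 30.
- full_carrier: aluminium kit carrier: open tray 100 (x) by 110 mm (y), walls 30 mm high, fixed upright handle across its middle along y. Same build and sizes as the empty carrier (see there; panel z = 90 to 134 mm), but filled: a fixed black relay on its -x side, a finned heat sink on its +x side, both under 40 mm high; 0.5 kg. Starts standing on the shelf top. Origin: centre of the underside, z up
- empty_handle (a point): point in the middle of the underside of the empty carrier's grip panel (z = 90 mm over its origin), where the hook bears; axes as the carrier's
- full_handle (a point): the same point on the filled carrier
- hook_stand: fixed steel stand with one upturned hook pointing along its -x (roughly to the robot). Origin on the shelf top under the hook's saddle. Base plate 170 by 130 mm, 12 mm thick, x from -40 to +130 mm; post 18 mm in diameter at x = +95 mm, 233 mm high
- hook_saddle (a point): middle of the saddle's upper surface, 220 mm over the shelf top; axes as the stand's. Hook: 10 mm round bar along x, saddle flat from x = -12 to +12 mm, rising 14 mm to the open tip (end at x = -33) and 14 mm to x = +26, then level to the post. A carrier goes in from -x with its panel lifted over the tip, 20 to 35 mm above hanging height
- return_mat: fixed black rubber mat on the shelf top, 170 mm (x) by 180 mm (y), 4 mm thick; origin: centre of its underside
- stop_box: fixed grey box 80 by 80 mm, 60 mm high, with the black mushroom stop button standing on its top; origin: centre of its underside
- stop_top (a point): centre of the flat top of the mushroom head, 100 mm over the shelf top when up. Head round, 50 mm in diameter, 24 mm thick, underside 76 mm over the shelf top; a white bar on top shows its turn. Grip it across the rim from above
- stop_press (a joint): how far the mushroom head is pushed down, m: 0 up, 0.006 fully down (about 5.5 N; 2.2 N to start). It springs up again when let go; the stop itself stays tripped until the head is twisted
- stop_turn (a joint): twist of the head, rad: 0 at start, grows clockwise from above to its end stop at 1.1; stiff (0.05 N m), stays where it is left
- test_board: fixed green fiberglass test board, 80 by 100 mm, up to 16 mm high; origin under its centre; leave alone
- relay: loose black plastic relay block 45 by 70 mm, 50 mm high; origin under its centre; leave alone
- heat_sink: loose finned aluminium heat sink 60 by 100 mm, 36 mm high; origin under its centre; leave alone
- capacitor_disc: loose blue ceramic disc, 64 mm in diameter, 12 mm high; origin under its centre; leave alone
- jar_lid: loose squat brass jar lid, 72 mm in diameter, 26 mm high with its knob; origin under its centre; leave alone
Not all that is in view belongs to the job. Leave any purple or red look-alike of the full_carrier alone.

How it is judged:
On the way, in this order (a step that is already met when the one before it is completed fails the run):
1. the stop button is pressed down (5 mm of its 6 mm) (value of joint stop_press above 0.005 m), for 0.05 s.
2. the empty carrier is lowered upright, still held, onto the middle of the mat (within 35 mm, under 12 mm above it) (horizontal distance between empty_carrier and return_mat below 0.035 m and angle between empty_carrier's own z axis and vertical below 0.12 rad and height (world z) of empty_carrier below 0.016 m and contact force between the fingers and empty_carrier above 0.5 N), for 0.02 s.
3. the filled carrier hangs by its handle in the hook's saddle, let go and quiet (distance between full_handle and hook_saddle below 0.03 m and x of full_handle in the frame of hook_saddle between -0.022 and 0.022 m and contact force between full_carrier and hook_stand above 1 N and contact force between the fingers and full_carrier below 0.1 N and linear speed of full_carrier below 0.05 m/s and angular speed of full_carrier below 0.4 rad/s), for 0.2 s.
4. the button's head is twisted clockwise to reset (over 0.8 rad) (value of joint stop_turn above 0.8 rad), for 0.1 s.
At the end, for the whole second after the job is handed in: Empty carrier upright (0.12 rad), at rest on the mat, centres within 35 mm; filled carrier hanging at rest on the hook, released, middle of its panel's underside within 30 mm of the saddle's middle (22 mm along the hook); stop head up (2 mm) and twisted over 0.8 rad (all of step 3 and horizontal distance between empty_carrier and return_mat below 0.035 m and angle between empty_carrier's own z axis and vertical below 0.12 rad and height (world z) of empty_carrier below 0.008 m and linear speed of empty_carrier below 0.05 m/s and angular speed of empty_carrier below 0.4 rad/s and value of joint stop_turn above 0.8 rad and value of joint stop_press below 0.002 m); the robot touches nothing.
It fails at once if the filled carrier is tipped more than 0.6 rad (angle between full_carrier's own z axis and vertical above 0.6 rad).
It fails at once if the relay, heat sink, capacitor disc or jar lid is moved more than 20 mm (distance of any of relay, heat_sink, capacitor_disc, jar_lid from where it was at the start of the episode above 0.02 m).
It fails at once if the test board is pressed on (over 5 N) (contact force between test_board and anything else above 5 N).
It also fails if it takes over 72 s, if anything falls off the work surface, if the arm or the gripper's body presses on something with over 40 N, if the wrist force passes 120 N, or if a joint passes its speed limit or range.

ROBOT

A 7-joint arm with a two-finger parallel gripper is mounted at the origin on the work surface. World frame = base frame: x ahead of the robot, y to its left, z up, the work surface at z = 0. Lengths are in m, angles in rad, forces in N, time in s.
With the tool pointing down it reaches from about 0.4 to 0.875 m from the base axis. Payload 19.3 kg.
Tool frame: the origin (TCP) lies at the very end of the fingers, on their centre line; the grasp point (between the pads) lies 19 mm behind it; z points along the fingers, y is the line along which they close (so a half turn about z gives the same grasp; the last joint's range is limited). The gripper opens to 85 mm and grips with 20 to 120 N. Pads are 22 mm wide; open, the fingers measure 114 mm over their backs; the gripper's body (76 mm by 85 mm) begins 54 mm behind the grasp point. The pads swing forward as they close: fully open they stand 13 mm farther back than shut.
Start: joints at [-1.285, 0.521, -0.036, 1.599, 0.021, 1.021, -0.113], TCP at [0.218, 0.586, 0.191] pointing down, gripper open.
Joint ranges: [-2.91, 2.91], [-0.3, 2.13], [-1.5, 1.42], [0.17, 2.43], [-1.26, 4.41], [0.16, 1.93], [-2.52, 2.52]. Speed limits (rad/s): [1.89, 1.89, 2.39, 2.39, 3.01, 3.01, 3.01].

INTERFACE

Orientations are given as [roll, pitch, yaw] about the fixed x, y, z axes, in that order (R = Rz(yaw) Ry(pitch) Rx(roll)).
In Python, from workcell import observe, grab_frame, job_done gives the robot as it stands.
- The arm moves only by the tool move_arm, never from a script. Its argument "plan" is a list that holds one entry, the list of rows, each a list of 7 numbers: the shift along the tool's x, y, z each as a share of 0.02 m, from -1 to 1, then the turn, a rotation vector about the tool's x, y, z each as a share of 6 degrees, from -1 to 1, then the opening, from -1 (shut) to 1 (fully open). A call has exactly 10 rows; each row shifts and turns the commanded pose from where the row before left it, along the tool's axes as they then stand; what a row does not reach is not made up. A row lasts 1/10 s, in which the tool goes at most 50 mm and 8.59 degrees, less where a joint would pass 70% of its speed; a pose out of reach is approached as far as the arm can. A call with a number of a shift or a turn outside -1 to 1 is refused whole. A call with a gripper value outside its range is refused whole. The fingers move at their own pace and stop on an object; "grip_force" is the grip in N (left out, the last holds). Time passes only in rows, so rows that do not move let the fingers close, or fill a call up. It gives the time, the measured TCP pose, the force, the opening and the grip force at its end, in the units of the state.
- observe(): the state, without advancing time (a new reading comes with each control period).
- grab_frame(name): name is "scene" or "top" or "wrist"; returns a dict with "color" (420x560x3 uint8, red, green, blue), "intrinsics" (3x3 intrinsics, pixels), "k1" (the pictures are not rectified: a ray, as slopes to the right and down, at radius r is drawn at 1 + k1 r^2 times it, then the intrinsics apply), "position" and "orientation" of the camera in the world; the wrist camera has in their place "tool_from_camera" (4x4, takes a point from camera to tool coordinates, whose origin is the TCP and whose axes are the flange's). Camera axes: x right, y down, z forward; pixel columns grow to the right and rows downward; lengths in m; the calibration is good to about 2 mm. A picture is of the moment at which its call begins: read the wrist's pose just before it. There is no depth.
- job_done(): hands the job in; it is judged then, once.
The state is a dict: "clock": time; "qpos": joint angles; "qd": joint speeds; "joint_efforts": joint torques, N m; "position": TCP position; "tool_rot": TCP orientation; "force": force on the tool from outside, world axes, zero at the start; "moment": the same for the moment, N m; "grip_width": finger opening in m; "finger_force": force on a finger pad.
Only numpy, scipy, OpenCV 4.12 (cv2) and the standard library are available. Lean on these libraries where they do the work, as an engineer would, in place of code of your own. Each camera call takes 0.05 s, during which the arm holds its last target. There are 200 camera calls.

## Working session

There is one attempt and no reset: what is moved stays moved. The work goes in short steps, Python scripts to look and compute and a tool call to move; the robot and the scene stay as the last step left them, time stands still between calls to the robot, and variables do not carry over. Pictures are saved under pics/ and viewed, at most 10 in all, crops included, and the job is handed in when it is done.

Besides the shell and the picture viewer there is one more tool, called after ">>>" as name([rows], argument=value, ...), one row to a line, values as JSON. move_arm: Moves the arm, as the interface text tells. Shift numbers are shares of 0.02 m and turn numbers shares of 6 degrees, none past 1 either way. Its arguments: {"type":"object","properties":{"plan":{"type":"array"},"grip_force":{"type":"number"}},"required":["plan"]}

```bash
mkdir -p pics; ls; cat > h.py <<'E'
import numpy as np, cv2
from scipy.spatial.transform import Rotation as R
from workcell import observe, grab_frame, job_done
def rotm(o):
    o=np.array(o,float)
    if o.shape==(3,3): return o
    return R.from_euler('xyz',o).as_matrix()
def campose(f,st=None):
    if 'tool_from_camera' in f:
        T=np.array(f['tool_from_camera']); Rt=rotm(st['tool_rot'])
        return Rt@T[:3,:3], Rt@T[:3,3]+np.array(st['position'])
    return rotm(f['orientation']), np.array(f['position'])
def ray(f,uv,st=None):
    K=np.array(f['intrinsics']);Rc,c=campose(f,st)
    d=np.array([(uv[0]-K[0,2])/K[0,0],(uv[1]-K[1,2])/K[1,1]]);s=d.copy()
    for _ in range(30): s=d/(1+f['k1']*(s@s))
    return c,Rc@np.array([s[0],s[1],1.])
def onz(f,uv,z,st=None):
    c,d=ray(f,uv,st); return c+d*(z-c[2])/d[2]
def tri(r1,r2):
    (a,d),(b,e)=r1,r2
    t=np.linalg.lstsq(np.stack([d,-e],1),b-a,rcond=None)[0]
    p,q=a+t[0]*d,b+t[1]*e
    return (p+q)/2,np.linalg.norm(p-q)
def proj(f,P,st=None):
    K=np.array(f['intrinsics']);Rc,c=campose(f,st)
    v=Rc.T@(np.array(P)-c);s=v[:2]/v[2];s=s*(1+f['k1']*(s@s))
    return K[0,0]*s[0]+K[0,2],K[1,1]*s[1]+K[1,2]
def save(f,n): cv2.imwrite(n,f['color'][:,:,::-1])
E
python3 - <<'E'
from h import *
import pickle
st=observe();print(st)
for n in ['scene','top']:
    f=grab_frame(n);save(f,f'pics/{n}.png');pickle.dump(f,open(n+'.pkl','wb'))
    print(n,f['position'],f['orientation'],f['intrinsics'],f['k1'])
f=grab_frame('wrist');print(f['tool_from_camera'],f['intrinsics'],f['k1'])
E
```

```text
pics
{'clock': 0.0, 'qpos': array([-1.28522991,  0.52204411, -0.03632107,  1.59998503,  0.02116555,
        1.02107991, -0.11276483]), 'qd': array([ 6.94302442e-05,  8.80093695e-04,  1.95575388e-04,  3.68404233e-04,
       -2.24101798e-03,  1.25470846e-03, -1.10464560e-03]), 'joint_efforts': array([ 4.46659942e-05, -9.27099895e+01,  1.97887927e+00, -3.69965744e+01,
        1.77231448e-02,  7.47269980e-03, -4.75821622e-06]), 'position': array([0.21759396, 0.58550397, 0.19081529]), 'tool_rot': array([-3.14046095e+00,  5.34714430e-05,  2.78582755e+00]), 'force': array([-0.02366889,  0.43168283,  0.35194385]), 'moment': array([ 0.01901292,  0.04065388, -0.04472685]), 'finger_force': 0.0, 'grip_width': 0.08539301827386066}
scene [ 1.14069936 -0.70340199  0.84225007] [-2.19152609 -0.00805681  0.69533664] [[397.18502826   0.         283.62415747]
 [  0.         397.18502826 210.18446403]
 [  0.           0.           1.        ]] -0.11638426155166122
top [0.35677881 0.05034922 1.68917489] [-3.02823153  0.00354973 -1.54701155] [[523.29478928   0.         284.77766579]
 [  0.         523.29478928 196.12490402]
 [  0.           0.           1.        ]] -0.006818148379541862
[[-6.43339201e-04 -9.66110314e-01 -2.58128743e-01  6.61775168e-02]
 [ 9.99999751e-01 -6.96557305e-04  1.14718551e-04  4.08898663e-04]
 [-2.90632237e-04 -2.58128605e-01  9.66110521e-01 -1.82993375e-01]
 [ 0.00000000e+00  0.00000000e+00  0.00000000e+00  1.00000000e+00]] [[293.70987679   0.         278.51081972]
 [  0.         293.70987679 216.47887902]
 [  0.           0.           1.        ]] 0.004079695498247346
```

View pics/scene.png

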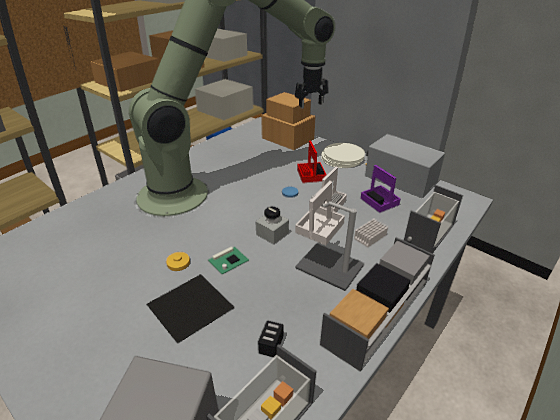

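View pics/top.png

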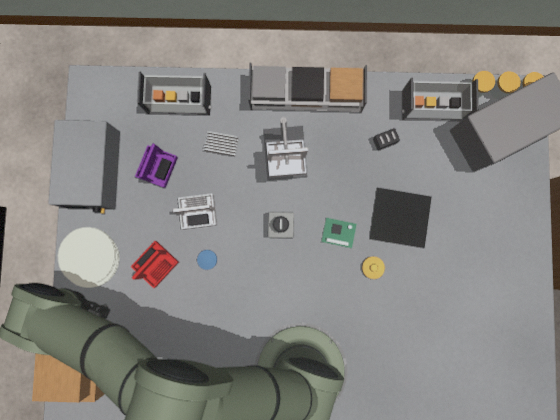

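Candidates for full_carrier in top view: the white/aluminium one at (197,210), purple at (157,165) and red at (155,265). The aluminium one fits, since purple and red are look-alikes. The hanging empty one is at (286,158), the stop button at (281,224) and the mat at (401,217). Next, an enlarged crop to confirm.

```bash
python3 - <<'E'
import cv2,numpy as np
a=cv2.imread('pics/top.png')[110:250,160:320]
b=cv2.imread('pics/scene.png')[160:290,245:405]
A=cv2.resize(a,None,fx=5,fy=4.2,interpolation=cv2.INTER_CUBIC)
A=cv2.resize(a,None,fx=4,fy=4,interpolation=cv2.INTER_CUBIC)
for i in range(0,160,10): cv2.putText(A,str(160+i),(i*4,10),0,.33,(0,255,255));A[::8,i*4]=(0,255,255)
for i in range(0,140,10): cv2.putText(A,str(110+i),(0,i*4+10),0,.33,(0,255,255));A[i*4,::8]=(0,255,255)
cv2.imwrite('pics/c1.png',A)
B=cv2.resize(b,None,fx=4,fy=4,interpolation=cv2.INTER_CUBIC)
for i in range(0,160,10): cv2.putText(B,str(245+i),(i*4,10),0,.33,(0,0,255));B[::8,i*4]=(0,0,255)
for i in range(0,130,10): cv2.putText(B,str(160+i),(0,i*4+10),0,.33,(0,0,255));B[i*4,::8]=(0,0,255)
cv2.imwrite('pics/c2.png',B)
E
```

```text
(no output)
```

View pics/c1.png

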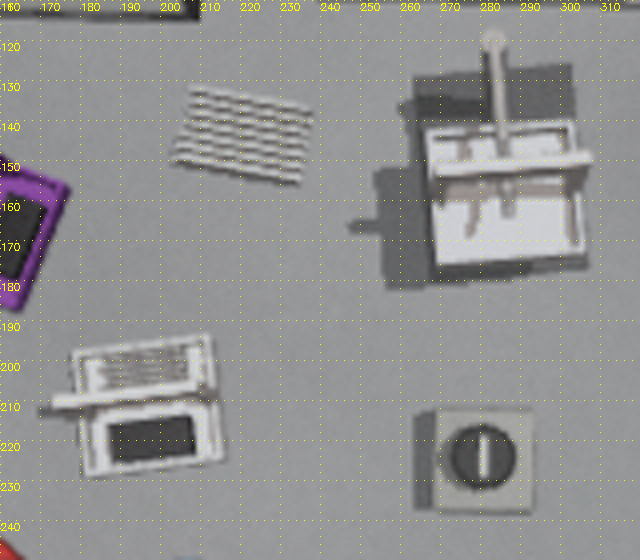

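View pics/c2.png

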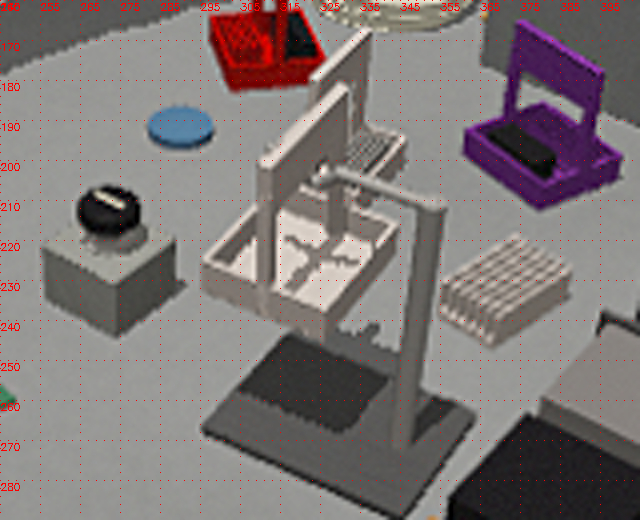

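Confirmed: the aluminium carrier at top (197,210) holds a black relay on its near side and fins on its far side. The empty one hangs with its panel from (268,152) to (308,149). The stop head is at (281,224) in top and (272,209) in scene.

```bash
cat > m1.py <<'E'
from h import *
import pickle
T=pickle.load(open('top.pkl','rb'));S=pickle.load(open('scene.pkl','rb'))
np.set_printoptions(precision=4,suppress=True)
def T3(n,a,b):
    p,e=tri(ray(T,a),ray(S,b)); print(n,p,'gap',round(e,4)); return p
T3('stop',(281,224.2),(272,209.5))
a=T3('full L',(173,210),(337.5,167.5)); b=T3('full R',(211.5,207),(323,180))
a=T3('empty L',(268,152),(331.5,181.5)); b=T3('empty R',(307.5,149),(311,200)); print(np.degrees(np.arctan2(*(a-b)[:2])))
T3('post',(283.2,120),(354.2,211.5))
c=[onz(T,p,.03)[:2] for p in [(178,198),(212.5,193.2),(216.2,225),(182,229.5)]];print('tray full',c,np.mean(c,0))
d=c[0]-c[1]+c[3]-c[2];print('yaw of y axis',np.degrees(np.arctan2(-d[0],d[1])))
c=[onz(T,p,.16)[:2] for p in [(266,142.5),(303.5,140.5),(306,172.5),(269,176)]];print('tray empty rim z guess',c,np.mean(c,0))
d=c[0]-c[1]+c[3]-c[2];print('yaw',np.degrees(np.arctan2(-d[0],d[1])), np.linalg.norm(d)/2)
# mat
im=cv2.cvtColor(T['color'],cv2.COLOR_RGB2HSV);m=(im[:,:,2]<60).astype(np.uint8);m[:,:340]=0;m[:,450:]=0;m[:180]=0;m[262:]=0
n,l,s,ce=cv2.connectedComponentsWithStats(m);i=1+np.argmax(s[1:,4]);print(s[i],ce[i])
r=cv2.minAreaRect(np.argwhere(l==i)[:,::-1].astype(np.float32));bx=cv2.boxPoints(r)
w=np.array([onz(T,p,.004)[:2] for p in bx]);print('mat',w,w.mean(0),onz(T,ce[i],.004))
print('sides',np.linalg.norm(np.diff(w,axis=0),axis=1))
ms=(cv2.cvtColor(S['color'],cv2.COLOR_RGB2HSV)[:,:,2]<50).astype(np.uint8);n,l,s,ce=cv2.connectedComponentsWithStats(ms[270:345,140:240]);i=1+np.argmax(s[1:,4]);print('mat scene',onz(S,ce[i]+[140,270],.004))
for p in [(207,259.5),(220,145),(339,233),(374,268),(386,139)]: print(p,onz(T,p,.02)[:2])
E
python3 m1.py
```

```text
stop [0.4522 0.0707 0.1042] gap 0.0029
full L [0.4857 0.3942 0.132 ] gap 0.0033
full R [0.4986 0.2801 0.136 ] gap 0.0075
empty L [0.6411 0.1092 0.2664] gap 0.0021
empty R [ 0.6518 -0.0001  0.2652] gap 0.0011
-5.621946147559354
post [0.7423 0.0702 0.232 ] gap 0.0037
tray full [array([0.5315, 0.4014]), array([0.5495, 0.2918]), array([0.4482, 0.2761]), array([0.4314, 0.384 ])] [0.4901 0.3384]
yaw of y axis 9.096657098379929
tray empty rim z guess [array([0.69  , 0.1196]), array([0.6986, 0.0082]), array([ 0.6024, -0.0011]), array([0.5894, 0.1079])] [0.6451 0.0586]
yaw 5.601346759202561 0.11079008258946015
[ 370  189   61   58 2672] [400.5793 217.1078]
mat [[ 0.4166 -0.2141]
 [ 0.5821 -0.2368]
 [ 0.5609 -0.4124]
 [ 0.3959 -0.3878]] [ 0.4889 -0.3128] [ 0.4891 -0.3141  0.004 ]
sides [0.1671 0.1769 0.1668]
mat scene [ 0.4912 -0.3156  0.004 ]
(207, 259.5) [0.3388 0.3024]
(220, 145) [0.7088 0.2751]
(339, 233) [ 0.4325 -0.1146]
(374, 268) [ 0.3247 -0.2265]
(386, 139) [ 0.7411 -0.2636]
```

```bash
cat > plan.py <<'E'
from h import *
import sys
# usage: plan.py x y z yaw_deg n grip [x y z yaw n grip ...]
def wrap(a): return (a+np.pi)%(2*np.pi)-np.pi
st=observe();p=np.array(st['position']);Rm=R.from_matrix(rotm(st['tool_rot']))
print('at',p.round(4),np.degrees(st['tool_rot']).round(2),'F',np.array(st['force']).round(1),'w',round(st['grip_width'],4),'t',st['clock'])
a=list(map(float,sys.argv[1:]));rows=[]
while a:
    t=np.array(a[:3]);yw=a[3];n=int(a[4]);g=a[5];a=a[6:]
    Rt=R.from_euler('xyz',[np.pi,0,np.radians(yw)])
    for k in range(n):
        rem=n-k
        r=np.round((Rm.inv()*Rt).as_rotvec()/np.radians(6)/rem,2)
        s=np.round(Rm.inv().apply(t-p)/.02/rem,2)
        if abs(s).max()>1 or abs(r).max()>1: print('OVER',s,r)
        rows.append([*s,*r,g]); p=p+Rm.apply(s*.02); Rm=Rm*R.from_rotvec(r*np.radians(6))
for i in range(0,len(rows),10):
    print('['+','.join('['+','.join('%g'%v for v in q)+']' for q in rows[i:i+10])+']')
E
python3 plan.py 0.452 0.071 0.19 96 30 -1 0.452 0.071 0.11 96 10 -1
```

```text
at [0.2176 0.5856 0.191 ] [-179.95    0.    159.61] F [-0.4  0.3  1. ] w 0.0855 t 0.15
[[-0.66,-0.67,0,-0,0,0.35,-1],[-0.69,-0.64,0,-0,0,0.35,-1],[-0.71,-0.62,0,-0,0,0.35,-1],[-0.73,-0.59,0,-0,0,0.35,-1],[-0.76,-0.56,0,-0,0,0.35,-1],[-0.78,-0.54,0,-0,0,0.35,-1],[-0.79,-0.51,0,-0,0,0.35,-1],[-0.81,-0.48,0,-0,0,0.35,-1],[-0.83,-0.45,0,-0,0,0.35,-1],[-0.85,-0.42,0,-0,0,0.35,-1]]
[[-0.86,-0.38,0,-0,0,0.36,-1],[-0.87,-0.35,0,-0,0,0.35,-1],[-0.89,-0.32,0,-0,0,0.36,-1],[-0.9,-0.29,0,-0,0,0.35,-1],[-0.91,-0.25,0,-0,0,0.36,-1],[-0.92,-0.22,0,-0,0,0.35,-1],[-0.92,-0.18,0,-0,0,0.36,-1],[-0.93,-0.15,0.01,-0,0,0.35,-1],[-0.93,-0.12,0,-0,0,0.36,-1],[-0.94,-0.08,0.01,-0,0,0.35,-1]]
[[-0.94,-0.05,0,-0,0,0.36,-1],[-0.94,-0.01,0.01,-0,0,0.35,-1],[-0.94,0.02,0,-0,0,0.36,-1],[-0.94,0.06,0.01,-0,0,0.35,-1],[-0.94,0.1,0,-0,0,0.36,-1],[-0.93,0.13,0.01,-0,0,0.35,-1],[-0.93,0.16,0,-0,0,0.36,-1],[-0.92,0.2,0.01,-0,0,0.35,-1],[-0.92,0.23,0,-0,0,0.36,-1],[-0.9,0.27,0.01,-0,0.01,0.35,-1]]
[[-0,0,0.4,-0,-0,0,-1],[-0,0,0.4,-0,-0,0,-1],[-0,0,0.4,-0,-0,0,-1],[-0,0,0.4,-0,-0,0,-1],[-0,0,0.4,-0,-0,0,-1],[-0,0,0.4,-0,-0,0,-1],[-0,0,0.4,-0,-0,0,-1],[-0,0,0.4,-0,-0,0,-1],[-0,0,0.4,-0,-0,0,-1],[-0,0,0.4,-0,-0,0,-1]]
```

>>> move_arm([
  [[-0.66, -0.67, 0, 0, 0, 0.35, -1], [-0.69, -0.64, 0, 0, 0, 0.35, -1], [-0.71, -0.62, 0, 0, 0, 0.35, -1], [-0.73, -0.59, 0, 0, 0, 0.35, -1], [-0.76, -0.56, 0, 0, 0, 0.35, -1], [-0.78, -0.54, 0, 0, 0, 0.35, -1], [-0.79, -0.51, 0, 0, 0, 0.35, -1], [-0.81, -0.48, 0, 0, 0, 0.35, -1], [-0.83, -0.45, 0, 0, 0, 0.35, -1], [-0.85, -0.42, 0, 0, 0, 0.35, -1]],
])

```text
clock: 1.15
position: [0.2962, 0.4127, 0.1914]
tool_rot: [-3.142, 0.0, 2.416]
force: [0.1, -0.1, -0.0]
grip_width: -0.0001
finger_force: 0.0
```

>>> move_arm([
  [[-0.86, -0.38, 0, 0, 0, 0.36, -1], [-0.87, -0.35, 0, 0, 0, 0.35, -1], [-0.89, -0.32, 0, 0, 0, 0.36, -1], [-0.9, -0.29, 0, 0, 0, 0.35, -1], [-0.91, -0.25, 0, 0, 0, 0.36, -1], [-0.92, -0.22, 0, 0, 0, 0.35, -1], [-0.92, -0.18, 0, 0, 0, 0.36, -1], [-0.93, -0.15, 0.01, 0, 0, 0.35, -1], [-0.93, -0.12, 0, 0, 0, 0.36, -1], [-0.94, -0.08, 0.01, 0, 0, 0.35, -1]],
])

```text
clock: 2.15
position: [0.3745, 0.2413, 0.191]
tool_rot: [3.142, -0.0, 2.044]
force: [-0.2, -0.5, -0.2]
grip_width: -0.0002
finger_force: 0.0
```

>>> move_arm([
  [[-0.94, -0.05, 0, 0, 0, 0.36, -1], [-0.94, -0.01, 0.01, 0, 0, 0.35, -1], [-0.94, 0.02, 0, 0, 0, 0.36, -1], [-0.94, 0.06, 0.01, 0, 0, 0.35, -1], [-0.94, 0.1, 0, 0, 0, 0.36, -1], [-0.93, 0.13, 0.01, 0, 0, 0.35, -1], [-0.93, 0.16, 0, 0, 0, 0.36, -1], [-0.92, 0.2, 0.01, 0, 0, 0.35, -1], [-0.92, 0.23, 0, 0, 0, 0.36, -1], [-0.9, 0.27, 0, 0, 0, 0.35, -1]],
])

```text
clock: 3.15
position: [0.4526, 0.0698, 0.1902]
tool_rot: [3.142, 0.0, 1.673]
force: [0.5, -0.6, 0.6]
grip_width: 0.0001
finger_force: 0.0
```

```bash
python3 - <<'E'
from h import *
import pickle
st=observe();f=grab_frame('wrist');pickle.dump((st,f),open('w1.pkl','wb'))
print(st['position'],st['tool_rot'],st['grip_width'])
print('stop expected px',proj(f,[.452,.071,.1],st))
save(f,'pics/w1.png')
E
python3 plan.py .452 .071 .102 96 10 -1
```

```text
[0.45260576 0.06975279 0.19020106] [3.14157430e+00 6.72559871e-05 1.67260122e+00] 0.00012438102396533442
stop expected px (np.float64(278.78967192761314), np.float64(208.1263284248211))
at [0.4536 0.0672 0.1903] [1.7997e+02 6.0000e-02 9.5560e+01] F [-0.7 -4.  -0.1] w -0.0003 t 3.2
[[0.02,-0.01,0.44,0,0,-0.01,-1],[0.02,-0.01,0.44,0,0,-0.01,-1],[0.02,-0.01,0.44,0,0,-0.01,-1],[0.02,-0,0.44,0,0,-0.01,-1],[0.02,-0.01,0.44,0,0,-0.01,-1],[0.02,-0,0.44,0,0,-0,-1],[0.02,-0.01,0.44,0,0,-0.01,-1],[0.02,-0,0.45,0,0,-0,-1],[0.02,-0.01,0.44,0,0,-0.01,-1],[0.02,-0,0.45,0.01,0.01,-0,-1]]
```

View pics/w1.png

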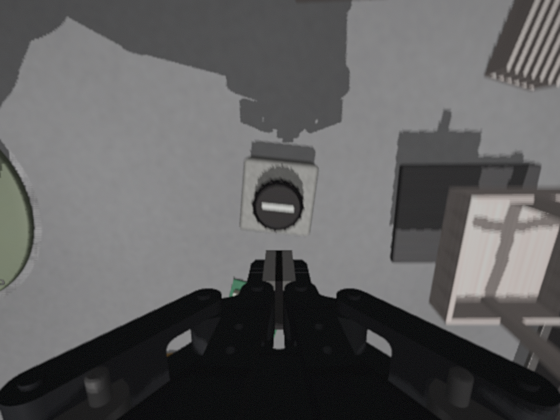

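The wrist picture shows the head at (278,205), against (279,208) expected, so the triangulation holds to about 2 mm. Now pressing.

>>> move_arm([
  [[0.02, -0.01, 0.44, 0, 0, 0, -1], [0.02, -0.01, 0.44, 0, 0, 0, -1], [0.02, -0.01, 0.44, 0, 0, 0, -1], [0.02, 0, 0.44, 0, 0, 0, -1], [0.02, -0.01, 0.44, 0, 0, 0, -1], [0.02, 0, 0.44, 0, 0, 0, -1], [0.02, -0.01, 0.44, 0, 0, 0, -1], [0.02, 0, 0.44, 0, 0, 0, -1], [0.02, 0, 0.44, 0, 0, 0, -1], [0, 0, 0.4, 0, 0, 0, -1]],
])

```text
clock: 4.2
position: [0.4507, 0.0748, 0.1023]
tool_rot: [-3.142, 0.0, 1.676]
force: [0.8, -1.2, 0.3]
grip_width: -0.0001
finger_force: 0.0
```

>>> move_arm([
  [[0, 0, 0.1, 0, 0, 0, -1], [0, 0, 0.1, 0, 0, 0, -1], [0, 0, 0.1, 0, 0, 0, -1], [0, 0, 0.05, 0, 0, 0, -1], [0, 0, 0.05, 0, 0, 0, -1], [0, 0, 0.05, 0, 0, 0, -1], [0, 0, 0, 0, 0, 0, -1], [0, 0, 0, 0, 0, 0, -1], [0, 0, 0, 0, 0, 0, -1], [0, 0, 0, 0, 0, 0, -1]],
])

```text
clock: 5.2
position: [0.4507, 0.0748, 0.094]
tool_rot: [3.142, -0.0, 1.676]
force: [0.0, -0.6, 0.3]
grip_width: -0.0003
finger_force: 0.0
```

>>> move_arm([
  [[0, 0, 0.05, 0, 0, 0, -1], [0, 0, 0.05, 0, 0, 0, -1], [0, 0, 0.05, 0, 0, 0, -1], [0, 0, 0.05, 0, 0, 0, -1], [0, 0, 0, 0, 0, 0, -1], [0, 0, 0, 0, 0, 0, -1], [0, 0, 0, 0, 0, 0, -1], [0, 0, 0, 0, 0, 0, -1], [0, 0, 0, 0, 0, 0, -1], [0, 0, 0, 0, 0, 0, -1]],
])

```text
clock: 6.2
position: [0.4507, 0.0748, 0.09]
tool_rot: [3.142, -0.0, 1.676]
force: [-0.3, 0.3, -0.1]
grip_width: -0.0
finger_force: 0.0
```

```bash
python3 - <<'E'
from h import *
st=observe();f=grab_frame('wrist')
print(st['position'],st['force'],st['moment'],st['joint_efforts'])
g=grab_frame('scene')
a=cv2.resize(f['color'][180:330,200:360],(512,480));b=cv2.resize(g['color'][170:245,240:305],(288,332))
o=np.zeros((480,800,3),np.uint8);o[:,:512]=a;o[:332,512:]=b
cv2.imwrite('pics/p1.png',o[:,:,::-1])
E
```

```text
[0.45069347 0.07478213 0.09002665] [-0.2517564   0.28262008 -0.13194429] [-0.03094737 -0.05090688  0.00333481] [-1.46441060e-03 -6.74588299e+01  7.19906643e+00 -2.38516009e+01
  1.22872301e-02  1.34947135e-03 -1.86678817e-04]
```

View pics/p1.png

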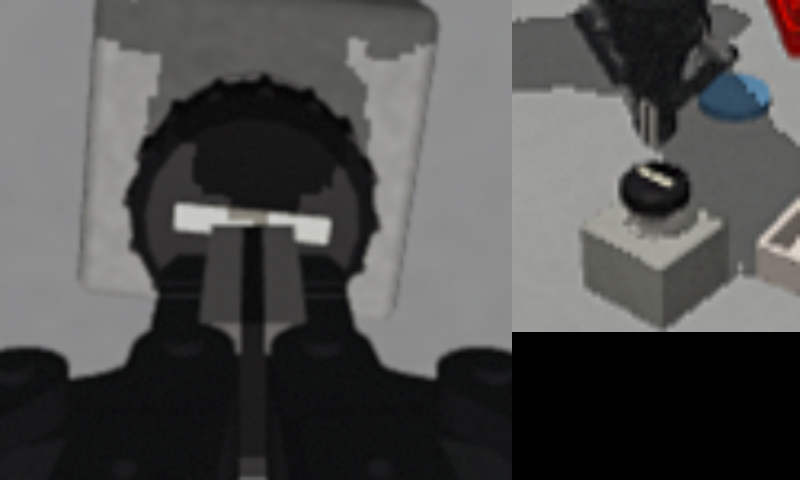

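```bash
python3 - <<'E'
from h import *
st=observe();f=grab_frame('wrist');g=grab_frame('scene');t=st['position']
for dz in (0,.005,.01,.015,.02):
    p=np.array(t)+[0,0,dz];print(dz,proj(f,p,st),proj(g,p))
print('head .1',proj(f,[.452,.072,.1],st),proj(g,[.452,.072,.1]))
print(tri(ray(f,(278.7,251),st),ray(g,(272.5,203.2))), tri(ray(f,(279,250),st),ray(g,(272.8,210))))
print(onz(f,(278.5,247.5),.1,st),onz(g,(272.8,209.7),.1))
E
```

```text
0 (np.float64(279.52965322463217), np.float64(241.61948065030208)) (np.float64(272.0674310029323), np.float64(212.36801480798812))
0.005 (np.float64(279.5500613110801), np.float64(244.26968489214113)) (np.float64(272.0536440448273), np.float64(211.11114675439788))
0.01 (np.float64(279.571540716838), np.float64(247.0589343250746)) (np.float64(272.0398214268166), np.float64(209.84854913339055))
0.015 (np.float64(279.5941781251482), np.float64(249.9984730935399)) (np.float64(272.0259631891114), np.float64(208.58019165169682))
0.02 (np.float64(279.61806983613474), np.float64(253.10079207707116)) (np.float64(272.01206937580093), np.float64(207.30604390329464))
head .1 (np.float64(281.15410833381276), np.float64(251.3557084893671)) (np.float64(271.77560950579283), np.float64(210.38496220581874))
(array([0.44894934, 0.08035881, 0.12207271]), np.float64(0.001427570051948408)) (array([0.45202211, 0.07422752, 0.10080264]), np.float64(0.003709714086633492))
[0.45006851 0.07439761 0.1       ] [0.4520109  0.07698765 0.1       ]
```

>>> move_arm([
  [[0, 0, 0.07, 0, 0, 0, -1], [0, 0, 0.07, 0, 0, 0, -1], [0, 0, 0.07, 0, 0, 0, -1], [0, 0, 0.07, 0, 0, 0, -1], [0, 0, 0.07, 0, 0, 0, -1], [0, 0, 0, 0, 0, 0, -1], [0, 0, 0, 0, 0, 0, -1], [0, 0, 0, 0, 0, 0, -1], [0, 0, 0, 0, 0, 0, -1], [0, 0, 0, 0, 0, 0, -1]],
])

```text
clock: 7.4
position: [0.4507, 0.0748, 0.083]
tool_rot: [3.141, -0.0, 1.676]
force: [0.9, 0.0, 0.1]
grip_width: -0.0001
finger_force: 0.0
```

>>> move_arm([
  [[0, 0, 0.07, 0, 0, 0, -1], [0, 0, 0.07, 0, 0, 0, -1], [0, 0, 0.07, 0, 0, 0, -1], [0, 0, 0.07, 0, 0, 0, -1], [0, 0, 0, 0, 0, 0, -1], [0, 0, 0, 0, 0, 0, -1], [0, 0, 0, 0, 0, 0, -1], [0, 0, 0, 0, 0, 0, -1], [0, 0, 0, 0, 0, 0, -1], [0, 0, 0, 0, 0, 0, -1]],
])

```text
clock: 8.4
position: [0.4507, 0.0748, 0.0774]
tool_rot: [3.142, -0.0, 1.676]
force: [0.6, 1.0, -0.2]
grip_width: -0.0
finger_force: 0.0
```

>>> move_arm([
  [[0, 0, 0.05, 0, 0, 0, -1], [0, 0, 0.05, 0, 0, 0, -1], [0, 0, 0.05, 0, 0, 0, -1], [0, 0, 0.05, 0, 0, 0, -1], [0, 0, 0.05, 0, 0, 0, -1], [0, 0, 0, 0, 0, 0, -1], [0, 0, 0, 0, 0, 0, -1], [0, 0, 0, 0, 0, 0, -1], [0, 0, 0, 0, 0, 0, -1], [0, 0, 0, 0, 0, 0, -1]],
])

```text
clock: 9.4
position: [0.4507, 0.0748, 0.0724]
tool_rot: [3.141, 0.0, 1.676]
force: [-0.7, 0.5, -0.4]
grip_width: -0.0002
finger_force: 0.0
```

>>> move_arm([
  [[0, 0, 0.05, 0, 0, 0, -1], [0, 0, 0.05, 0, 0, 0, -1], [0, 0, 0.05, 0, 0, 0, -1], [0, 0, 0.05, 0, 0, 0, -1], [0, 0, 0.05, 0, 0, 0, -1], [0, 0, 0, 0, 0, 0, -1], [0, 0, 0, 0, 0, 0, -1], [0, 0, 0, 0, 0, 0, -1], [0, 0, 0, 0, 0, 0, -1], [0, 0, 0, 0, 0, 0, -1]],
])

```text
clock: 10.4
position: [0.4507, 0.0748, 0.0674]
tool_rot: [3.142, 0.0, 1.676]
force: [0.0, 0.8, -0.6]
grip_width: -0.0002
finger_force: 0.0
```

```bash
python3 - <<'E'
from h import *
st=observe();f=grab_frame('wrist');print(st['position'],st['force'],st['clock'])
g=grab_frame('scene')
a=cv2.resize(f['color'][180:330,200:360],(512,480));b=cv2.resize(g['color'][170:245,240:305],(288,332))
o=np.zeros((480,800,3),np.uint8);o[:,:512]=a;o[:332,512:]=b
cv2.imwrite('pics/p2.png',o[:,:,::-1])
E
```

```text
[0.45068628 0.07478271 0.06741718] [ 0.02393461  0.79875541 -0.59907633] 10.4
```

View pics/p2.png

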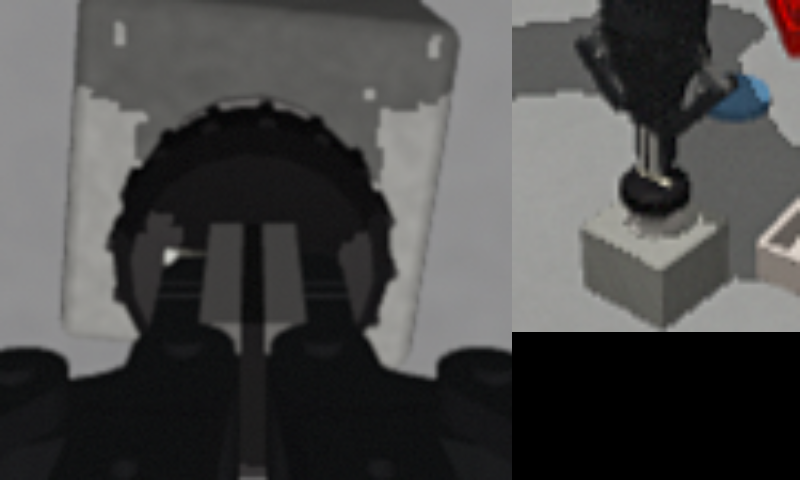

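The tips are now just above the head, so the real fingertips sit about 30 mm above the reported TCP. Continuing until contact, which will give the exact offset.

>>> move_arm([
  [[0, 0, 0.05, 0, 0, 0, -1], [0, 0, 0.05, 0, 0, 0, -1], [0, 0, 0.05, 0, 0, 0, -1], [0, 0, 0.05, 0, 0, 0, -1], [0, 0, 0, 0, 0, 0, -1], [0, 0, 0, 0, 0, 0, -1], [0, 0, 0, 0, 0, 0, -1], [0, 0, 0, 0, 0, 0, -1], [0, 0, 0, 0, 0, 0, -1], [0, 0, 0, 0, 0, 0, -1]],
])

```text
clock: 11.5
position: [0.4507, 0.0748, 0.0634]
tool_rot: [3.142, 0.0, 1.676]
force: [0.0, 0.2, -1.1]
grip_width: -0.0002
finger_force: 0.0
```

>>> move_arm([
  [[0, 0, 0.05, 0, 0, 0, -1], [0, 0, 0.05, 0, 0, 0, -1], [0, 0, 0.05, 0, 0, 0, -1], [0, 0, 0.05, 0, 0, 0, -1], [0, 0, 0, 0, 0, 0, -1], [0, 0, 0, 0, 0, 0, -1], [0, 0, 0, 0, 0, 0, -1], [0, 0, 0, 0, 0, 0, -1], [0, 0, 0, 0, 0, 0, -1], [0, 0, 0, 0, 0, 0, -1]],
])

```text
clock: 12.5
position: [0.4507, 0.0748, 0.0594]
tool_rot: [-3.142, 0.0, 1.676]
force: [-1.1, -0.8, 2.1]
grip_width: 0.0005
finger_force: 1.0
```

>>> move_arm([
  [[0, 0, 0.05, 0, 0, 0, -1], [0, 0, 0.05, 0, 0, 0, -1], [0, 0, 0.05, 0, 0, 0, -1], [0, 0, 0.05, 0, 0, 0, -1], [0, 0, 0, 0, 0, 0, -1], [0, 0, 0, 0, 0, 0, -1], [0, 0, 0, 0, 0, 0, -1], [0, 0, 0, 0, 0, 0, -1], [0, 0, 0, 0, 0, 0, -1], [0, 0, 0, 0, 0, 0, -1]],
])

```text
clock: 13.5
position: [0.4507, 0.0748, 0.0554]
tool_rot: [3.142, 0.0, 1.676]
force: [-0.8, -0.3, 4.0]
grip_width: 0.0003
finger_force: 2.1
```

>>> move_arm([
  [[0, 0, 0.05, 0, 0, 0, -1], [0, 0, 0.05, 0, 0, 0, -1], [0, 0, 0.05, 0, 0, 0, -1], [0, 0, 0.02, 0, 0, 0, -1], [0, 0, 0, 0, 0, 0, -1], [0, 0, 0, 0, 0, 0, -1], [0, 0, 0, 0, 0, 0, -1], [0, 0, 0, 0, 0, 0, -1], [0, 0, 0, 0, 0, 0, -1], [0, 0, 0, 0, 0, 0, -1]],
])

```text
clock: 14.5
position: [0.4513, 0.075, 0.0533]
tool_rot: [3.14, -0.001, 1.675]
force: [-10.0, -1.3, 48.2]
grip_width: -0.0002
finger_force: 24.0
```

The press bottomed out at TCP z 0.0533 with the head top at 0.094, so the shut fingertips sit 41 mm above the reported TCP; I'll allow for that. Next: up, open, and over the empty carrier.

>>> move_arm([
  [[0, 0, -0.3, 0, 0, 0, -1], [0, 0, -0.9, 0, 0, 0, -1], [0, 0, -1, 0, 0, 0, -1], [0, 0, -1, 0, 0, 0, 1], [0, 0, -1, 0, 0, 0, 1], [0, 0, -1, 0, 0, 0, 1], [0, 0, -1, 0, 0, 0, 1], [0, 0, -1, 0, 0, 0, 1], [0, 0, -1, 0, 0, 0, 1], [0, 0, -1, 0, 0, 0, 1]],
])

```text
clock: 15.5
position: [0.4505, 0.0747, 0.2366]
tool_rot: [-3.141, 0.0, 1.676]
force: [0.9, 0.5, 0.0]
grip_width: 0.0852
finger_force: 0.0
```

>>> move_arm([
  [[0, 0.5, -0.5, 0, 0, 0, 1], [0, 0.8, 0, 0, 0, 0, 1], [0, 0.9, 0, 0, 0, 0, 1], [-0.1, 0.9, 0, 0, 0, 0, 1], [-0.1, 0.9, 0, 0, 0, 0, 1], [-0.1, 0.9, 0, 0, 0, 0, 1], [-0.1, 0.9, 0, 0, 0, 0, 1], [-0.1, 0.7, 0, 0, 0, 0, 1], [0, 0, 0, 0, 0, 0, 1], [0, 0, 0, 0, 0, 0, 1]],
])

```text
clock: 16.5
position: [0.5805, 0.0782, 0.2455]
tool_rot: [-3.141, 0.0, 1.675]
force: [0.5, -0.4, -0.1]
grip_width: 0.0853
finger_force: 0.0
```

```bash
python3 - <<'E'
from h import *
st=observe();f=grab_frame('wrist');print(st['position'],st['force'],st['clock'],st['grip_width'])
print([proj(f,p,st) for p in [[.6411,.1092,.264],[.6518,0,.264]]])
save(f,'pics/w2.png')
E
```

```text
[0.58045427 0.07824632 0.24548301] [ 0.46931818 -0.40781305 -0.09636382] 16.5 0.08527371565635938
[(np.float64(389.7489229630295), np.float64(212.58299480675095)), (np.float64(372.8633392307087), np.float64(370.66620248133023))]
```

View pics/w2.png

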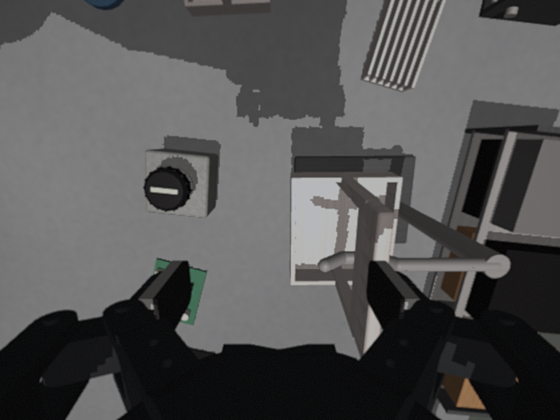

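Picture: the panel's near-camera top end is at (383,210), against (390,213) predicted, so the panel is about 3 mm nearer in x than the first measurement. Both fingers straddle it once moved over.

>>> move_arm([
  [[-0.3, 0.6, 0, 0, 0, 0, 1], [-0.4, 0.9, 0, 0, 0, 0, 1], [-0.4, 0.9, 0, 0, 0, 0, 1], [-0.3, 0.65, 0, 0, 0, 0, 1], [0, 0, 0.3, 0, 0, 0, 1], [0, 0, 0.6, 0, 0, 0, 1], [0, 0, 0.6, 0, 0, 0, 1], [0, 0, 0.4, 0, 0, 0, 1], [0, 0, 0.2, 0, 0, 0, 1], [0, 0, 0, 0, 0, 0, 1]],
], grip_force=50)

```text
clock: 17.55
position: [0.6442, 0.0572, 0.2034]
tool_rot: [-3.141, 0.0, 1.676]
force: [0.4, -0.2, 0.5]
grip_width: 0.0854
finger_force: 0.0
```

>>> move_arm([
  [[0, 0, 0, 0, 0, 0, -1], [0, 0, 0, 0, 0, 0, -1], [0, 0, 0, 0, 0, 0, -1], [0, 0, 0, 0, 0, 0, -1], [0, 0, 0, 0, 0, 0, -1], [0, 0, 0, 0, 0, 0, -1], [0, 0, 0, 0, 0, 0, -1], [0, 0, 0, 0, 0, 0, -1], [0, 0, 0, 0, 0, 0, -1], [0, 0, 0, 0, 0, 0, -1]],
])

```text
clock: 18.55
position: [0.6447, 0.057, 0.2041]
tool_rot: [3.141, 0.0, 1.676]
force: [-1.9, -0.2, 5.4]
grip_width: 0.009
finger_force: 51.3
```

```bash
python3 - <<'E'
from h import *
st=observe();print(st['position'],st['force'],st['moment'],st['clock'],st['grip_width'],st['finger_force'])
f=grab_frame('wrist');g=grab_frame('scene')
a=cv2.resize(f['color'][120:345,200:500],(533,400));b=cv2.resize(g['color'][140:260,285:385],(267,320))
o=np.zeros((400,800,3),np.uint8);o[:,:533]=a;o[:320,533:]=b
cv2.imwrite('pics/p3.png',o[:,:,::-1])
E
```

```text
[0.6446694  0.05696171 0.20412377] [-1.91598817 -0.21297401  5.35954269] [-0.07240577  0.30335054 -0.00277983] 18.55 0.008965760600526215 51.29201889038086
```

>>> move_arm([
  [[0, 0, -0.2, 0, 0, 0, -1], [0, 0, -0.3, 0, 0, 0, -1], [0, 0, -0.3, 0, 0, 0, -1], [0, 0, -0.3, 0, 0, 0, -1], [0, 0, -0.3, 0, 0, 0, -1], [0, 0, 0, 0, 0, 0, -1], [0, -0.5, 0, 0, 0, 0, -1], [0, -0.8, 0, 0, 0, 0, -1], [0, -0.8, 0, 0, 0, 0, -1], [0, -0.8, 0, 0, 0, 0, -1]],
])

```text
clock: 19.65
position: [0.5855, 0.0507, 0.2316]
tool_rot: [-3.141, -0.0, 1.676]
force: [0.6, 0.1, -1.7]
grip_width: 0.0088
finger_force: 50.4
```

```bash
python3 - <<'E'
from h import *
g=grab_frame('scene');f=grab_frame('wrist')
a=cv2.resize(f['color'],(480,360));b=cv2.resize(g['color'][140:270,255:385],(320,320))
o=np.zeros((360,800,3),np.uint8);o[:,:480]=a;o[:320,480:]=b
cv2.imwrite('pics/p4.png',o[:,:,::-1])
E
python3 plan.py .54 .0 .232 96 5 -1 .489 -.314 .232 96 18 -1 .489 -.314 .1 96 9 -1
```

```text
at [0.5849 0.0506 0.2321] [-1.7995e+02 -3.0000e-02  9.6000e+01] F [ 0.7 -0.9 -2.7] w 0.0088 t 19.75
[[-0.46,-0.5,0,-0,-0,-0,-1],[-0.46,-0.5,0,-0,-0,-0,-1],[-0.45,-0.5,0,-0,-0,-0,-1],[-0.46,-0.5,0,-0,-0,-0,-1],[-0.45,-0.5,0.01,-0.01,-0,-0,-1],[-0.85,-0.23,-0,0,-0,-0,-1],[-0.85,-0.23,-0,0,-0,-0,-1],[-0.85,-0.23,-0,0,-0,-0,-1],[-0.85,-0.23,-0,0,-0,-0,-1],[-0.85,-0.23,-0,0,-0,-0,-1]]
[[-0.85,-0.23,-0,0,-0,-0,-1],[-0.85,-0.23,-0,0,-0,-0,-1],[-0.85,-0.23,-0,0,-0,-0,-1],[-0.85,-0.23,-0,0,-0,-0,-1],[-0.86,-0.23,-0,0,-0,-0,-1],[-0.85,-0.23,-0,0,-0,-0,-1],[-0.86,-0.23,-0,0,-0,-0,-1],[-0.85,-0.24,-0,0,-0,-0,-1],[-0.86,-0.23,-0,0,-0,-0,-1],[-0.85,-0.24,-0,0,-0,-0,-1]]
[[-0.86,-0.23,-0,0,-0,-0,-1],[-0.85,-0.24,-0.01,0,-0,-0,-1],[-0.86,-0.23,-0,0,-0,-0,-1],[-0,-0,0.73,0,-0,-0,-1],[-0,-0,0.73,0,-0,-0,-1],[-0,-0,0.73,0,-0,-0,-1],[-0,-0,0.73,0,-0,-0,-1],[-0,-0,0.74,0,-0,-0,-1],[-0,-0,0.73,0,-0,-0,-1],[-0,-0,0.74,0,-0,-0,-1]]
[[-0,-0,0.73,0,-0,-0,-1],[-0,-0,0.74,0,-0,-0,-1]]
```

View pics/p4.png

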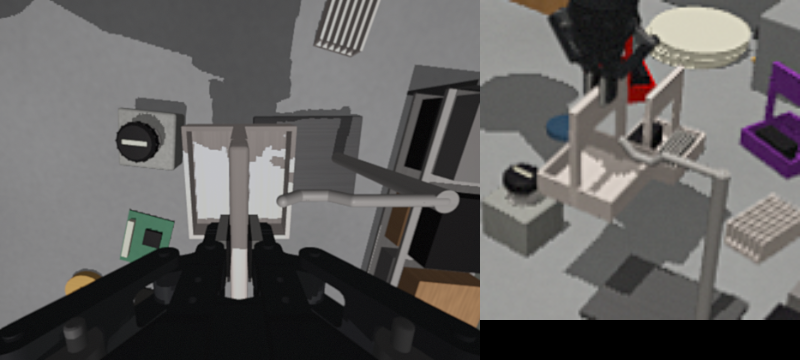

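Held level and clear of the hook tip: panel at (238,150–295), hook tip at (283,200). Carrying to the mat.

>>> move_arm([
  [[-0.46, -0.5, 0, 0, 0, 0, -1], [-0.46, -0.5, 0, 0, 0, 0, -1], [-0.45, -0.5, 0, 0, 0, 0, -1], [-0.46, -0.5, 0, 0, 0, 0, -1], [-0.45, -0.5, 0, 0, 0, 0, -1], [-0.85, -0.23, 0, 0, 0, 0, -1], [-0.85, -0.23, 0, 0, 0, 0, -1], [-0.85, -0.23, 0, 0, 0, 0, -1], [-0.85, -0.23, 0, 0, 0, 0, -1], [-0.85, -0.23, 0, 0, 0, 0, -1]],
])

```text
clock: 20.75
position: [0.5274, -0.0878, 0.2321]
tool_rot: [3.141, 0.0, 1.675]
force: [0.3, -0.0, -2.6]
grip_width: 0.009
finger_force: 50.4
```

>>> move_arm([
  [[-0.85, -0.23, 0, 0, 0, 0, -1], [-0.85, -0.23, 0, 0, 0, 0, -1], [-0.85, -0.23, 0, 0, 0, 0, -1], [-0.85, -0.23, 0, 0, 0, 0, -1], [-0.86, -0.23, 0, 0, 0, 0, -1], [-0.85, -0.23, 0, 0, 0, 0, -1], [-0.86, -0.23, 0, 0, 0, 0, -1], [-0.85, -0.24, 0, 0, 0, 0, -1], [-0.86, -0.23, 0, 0, 0, 0, -1], [-0.85, -0.24, 0, 0, 0, 0, -1]],
])

```text
clock: 21.75
position: [0.499, -0.2622, 0.2321]
tool_rot: [3.141, 0.0, 1.675]
force: [0.5, -0.8, -1.7]
grip_width: 0.0089
finger_force: 50.4
```

>>> move_arm([
  [[-0.86, -0.23, 0, 0, 0, 0, -1], [-0.85, -0.24, 0, 0, 0, 0, -1], [-0.86, -0.23, 0, 0, 0, 0, -1], [0, 0, 0.7, 0, 0, 0, -1], [0, 0, 0.8, 0, 0, 0, -1], [0, 0, 0.8, 0, 0, 0, -1], [0, 0, 0.8, 0, 0, 0, -1], [0, 0, 0.8, 0, 0, 0, -1], [0, 0, 0.8, 0, 0, 0, -1], [0, 0, 0.8, 0, 0, 0, -1]],
])

```text
clock: 22.75
position: [0.4907, -0.3132, 0.1209]
tool_rot: [-3.141, -0.0, 1.676]
force: [0.1, 1.1, -3.6]
grip_width: 0.0088
finger_force: 50.4
```

```bash
cat > chk.py <<'E'
from h import *
st=observe();print(st['position'],st['tool_rot'],st['force'],st['clock'],st['grip_width'],st['finger_force'])
E
python3 chk.py
```

```text
[ 0.49067352 -0.31321477  0.12090184] [-3.14122854e+00 -3.67461690e-04  1.67597300e+00] [ 0.05422141  1.12462992 -3.56477636] 22.75 0.008840927151536077 50.36146402359009
```

>>> move_arm([
  [[0, 0, 0.6, 0, 0, 0, -1], [0, 0, 0.5, 0, 0, 0, -1], [0, 0, 0.4, 0, 0, 0, -1], [0, 0, 0.2, 0, 0, 0, -1], [0, 0, 0.1, 0, 0, 0, -1], [0, 0, 0.1, 0, 0, 0, -1], [0, 0, 0.1, 0, 0, 0, -1], [0, 0, 0.05, 0, 0, 0, -1], [0, 0, 0, 0, 0, 0, -1], [0, 0, 0, 0, 0, 0, -1]],
])

```text
clock: 23.75
position: [0.4915, -0.3137, 0.0815]
tool_rot: [3.141, 0.0, 1.676]
force: [-0.7, 3.6, 6.2]
grip_width: 0.009
finger_force: 51.5
```

>>> move_arm([
  [[0, 0, 0, 0, 0, 0, 0], [0, 0, 0, 0, 0, 0, 1], [0, 0, 0, 0, 0, 0, 1], [0, 0, -0.2, 0, 0, 0, 1], [0, 0, -0.5, 0, 0, 0, 1], [0, 0, -1, 0, 0, 0, 1], [0, 0, -1, 0, 0, 0, 1], [0, 0, -1, 0, 0, 0, 1], [0, 0, -1, 0, 0, 0, 1], [0, 0, -1, 0, 0, 0, 1]],
])

```text
clock: 24.75
position: [0.4911, -0.3138, 0.1967]
tool_rot: [3.141, 0.0, 1.676]
force: [0.1, 0.5, 0.7]
grip_width: 0.0854
finger_force: 0.0
```

>>> move_arm([
  [[0.5, 0, 0, 0, 0, 0, 1], [1, 0.1, 0, 0, 0, 0, 1], [1, 0.1, 0, 0, 0, 0, 1], [1, 0.1, 0, 0, 0, 0, 1], [1, 0.1, 0, 0, 0, 0, 1], [1, 0.1, 0, 0, 0, 0, 1], [1, 0.1, 0, 0, 0, 0, 1], [1, 0.1, 0, 0, 0, 0, 1], [1, 0.1, 0, 0, 0, 0, 1], [1, 0.1, 0, 0, 0, 0, 1]],
])

```text
clock: 25.75
position: [0.4888, -0.1217, 0.1951]
tool_rot: [-3.142, -0.0, 1.676]
force: [-0.1, -1.2, -0.0]
grip_width: 0.0856
finger_force: 0.0
```

>>> move_arm([
  [[1, 0.1, 0, 0, 0, 0, 1], [1, 0.1, 0, 0, 0, 0, 1], [1, 0.1, 0, 0, 0, 0, 1], [1, 0.1, 0, 0, 0, 0, 1], [1, 0.1, 0, 0, 0, 0, 1], [1, 0.1, 0, 0, 0, 0, 1], [1, 0.1, 0, 0, 0, 0, 1], [1, 0.1, 0, 0, 0, 0, 1], [1, 0.1, 0, 0, 0, 0, 1], [0.5, 0, 0, 0, 0, 0, 1]],
])

```text
clock: 26.75
position: [0.4868, 0.0697, 0.195]
tool_rot: [-3.141, -0.0, 1.678]
force: [0.4, -1.0, -0.4]
grip_width: 0.0854
finger_force: 0.0
```

```bash
python3 chk.py; python3 - <<'E'
from h import *
T=grab_frame('top');c=T['color'][175:260,355:445]
h=cv2.cvtColor(c,cv2.COLOR_RGB2GRAY)
m=(h>130).astype(np.uint8)
# mat-interior only: bright pixels enclosed by the mat
n,l,s,ce=cv2.connectedComponentsWithStats(m)
for i in range(1,n):
    if s[i,4]>30: print(s[i],ce[i]+[355,175])
for z in (.0,.03):print([proj(T,[.4905+dx,-.3137+dy,z]) for dx,dy in [(.05,.055),(.05,-.055),(-.05,-.055),(-.05,.055)]])
E
```

```text
[0.48676974 0.06974516 0.19496808] [-3.14137764e+00 -3.36384952e-04  1.67756669e+00] [ 0.35906848 -0.97563651 -0.40086914] 26.75 0.08541754733110113 0.0
[   0    0   90   85 4613] [399.44873184 216.67309777]
[  27   23   46   35 1087] [401.29438822 215.09659614]
[(np.float64(383.213060162539), np.float64(200.98381010129992)), (np.float64(417.13937693665), np.float64(201.77262775341316)), (np.float64(417.28433475314245), np.float64(232.64083191057364)), (np.float64(383.1318065172615), np.float64(231.84035235861518))]
[(np.float64(384.9385385446117), np.float64(200.0058469364708)), (np.float64(419.4710935169992), np.float64(200.8085397716224)), (np.float64(419.6346399486043), np.float64(232.22555658095592)), (np.float64(384.8676538769448), np.float64(231.41089088740387))]
```

>>> move_arm([
  [[0.9, 0.1, 0, 0, 0, 0, 1], [0.9, 0.1, 0, 0, 0, 0, 1], [0.9, 0.1, 0, 0, 0, 0, 1], [0.9, 0.1, 0, 0, 0, 0, 1], [0.9, 0.1, 0, 0, 0, 0, 1], [0.9, 0.1, 0, 0, 0, 0, 1], [0.9, 0.1, 0, 0, 0, 0, 1], [0.9, 0.1, 0, 0, 0, 0, 1], [0, 0, 0, 0, 0, 0, 1], [0, 0, 0, 0, 0, 0, 1]],
])

```text
clock: 27.8
position: [0.488, 0.2125, 0.1949]
tool_rot: [-3.141, 0.0, 1.676]
force: [0.5, 0.1, 0.2]
grip_width: 0.0854
finger_force: 0.0
```

```bash
python3 - <<'E'
from h import *
st=observe();f=grab_frame('wrist');print(st['position'],st['clock'])
im=f['color'][40:380,140:420].copy()
for P in [[.4857,.3942,.134],[.4986,.2801,.134]]: print(proj(f,P,st))
o=cv2.resize(im,None,fx=1.75,fy=1.75,interpolation=cv2.INTER_CUBIC)
for i in range(0,280,20): cv2.putText(o,str(140+i),(int(i*1.75),10),0,.33,(255,255,0));o[::8,int(i*1.75)]=(255,255,0)
for i in range(0,340,20): cv2.putText(o,str(40+i),(0,int(i*1.75)+10),0,.33,(255,255,0));o[int(i*1.75),::8]=(255,255,0)
cv2.imwrite('pics/w3.png',o[:,:,::-1])
import pickle;pickle.dump((st,f),open('w3.pkl','wb'))
E
```

```text
[0.48801934 0.21246159 0.19490081] 27.8
(np.float64(303.34682805151664), np.float64(-32.54360087732957))
(np.float64(301.3353899423483), np.float64(137.79453673942905))
```

View pics/w3.png

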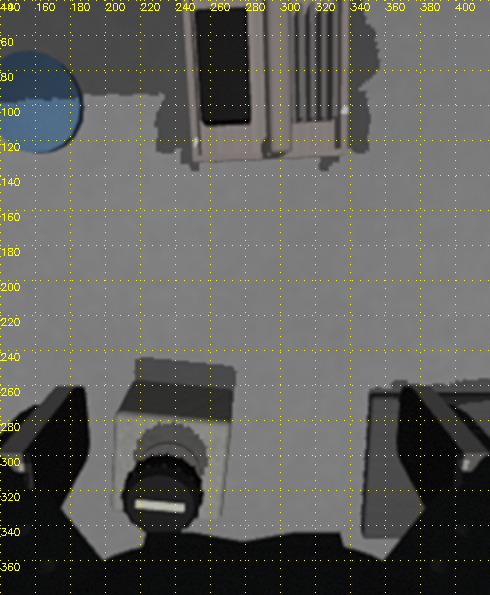

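The full carrier's near panel end is at about pixel (300,126), and the tray's front edge rises about 2.6° to the right, so its yaw is about 8.5°. That was my last picture; from here I work by numbers.

```bash
python3 - <<'E'
from h import *
import pickle
st,f=pickle.load(open('w3.pkl','rb'))
e=onz(f,(300,126),.134,st);print(e,e+.055*np.array([-np.sin(.148),np.cos(.148),0]))
c1,c2=onz(f,(248.5,132.5),.03,st),onz(f,(337,128.5),.03,st);print(c1,c2,np.linalg.norm(c1-c2),np.degrees(np.arctan2(*(c2-c1)[1::-1])),(c1+c2)/2+.055*np.array([-.148,.989,0]))
g=f['color'].astype(int)
for r in (60,80,100,115): print(r,[int(v) for v in g[r,270:320:2].sum(1)])
E
python3 plan.py .491 .337 .195 98 8 1 .491 .337 .075 98 12 1
```

```text
[0.49642235 0.28895819 0.134     ] [0.48831204 0.34335693 0.134     ]
[0.44571427 0.28039001 0.03      ] [0.54522878 0.29518293 0.03      ] 0.10060798555785744 8.455153745990895 [0.48733152 0.34218147 0.03      ]
60 [75, 78, 80, 81, 78, 58, 316, 389, 370, 378, 266, 194, 326, 361, 363, 359, 353, 314, 293, 203, 191, 302, 209, 156, 294]
80 [80, 83, 83, 86, 82, 74, 201, 396, 374, 371, 332, 178, 302, 359, 368, 363, 354, 331, 277, 229, 171, 306, 234, 156, 294]
100 [84, 80, 83, 89, 89, 85, 89, 380, 379, 370, 372, 201, 273, 361, 370, 367, 359, 346, 267, 258, 156, 297, 266, 145, 294]
115 [378, 373, 380, 378, 374, 376, 365, 385, 383, 372, 376, 225, 237, 356, 373, 372, 362, 357, 307, 374, 372, 369, 377, 374, 366]
at [0.4881 0.2121 0.195 ] [-1.7999e+02  3.0000e-02  9.5980e+01] F [ 0.1 -0.4 -0. ] w 0.0852 t 27.85
[[0.77,0.1,-0,-0,0,-0.04,1],[0.78,0.1,-0,-0,0,-0.04,1],[0.77,0.11,-0,-0,0,-0.04,1],[0.77,0.11,-0,-0,0,-0.04,1],[0.77,0.11,-0,-0,0,-0.04,1],[0.78,0.12,-0,-0,0,-0.05,1],[0.77,0.12,-0,-0,0,-0.04,1],[0.78,0.12,-0,-0,0,-0.05,1],[-0,-0,0.5,-0,0,0,1],[-0,-0,0.5,-0,0,0,1]]
[[-0,-0,0.5,-0,0,0,1],[-0,-0,0.5,-0,0,0,1],[-0,-0,0.5,-0,0,0,1],[-0,-0,0.5,-0,0,0,1],[-0,-0,0.5,-0,0,0,1],[-0,-0,0.5,-0,0,0,1],[-0,-0,0.5,-0,0,0,1],[-0,-0,0.5,-0,0,0,1],[-0,-0,0.5,-0,0,0,1],[-0,-0,0.5,-0,0,0,1]]
```

>>> move_arm([
  [[0.8, 0.1, 0, 0, 0, -0.05, 1], [0.8, 0.1, 0, 0, 0, -0.05, 1], [0.8, 0.1, 0, 0, 0, -0.05, 1], [0.8, 0.1, 0, 0, 0, -0.05, 1], [0.8, 0.1, 0, 0, 0, -0.05, 1], [0.8, 0.1, 0, 0, 0, -0.05, 1], [0.8, 0.1, 0, 0, 0, -0.05, 1], [0.8, 0.1, 0, 0, 0, -0.05, 1], [0, 0, 0.5, 0, 0, 0, 1], [0, 0, 0.5, 0, 0, 0, 1]],
])

```text
clock: 28.85
position: [0.4881, 0.342, 0.1742]
tool_rot: [3.142, 0.0, 1.718]
force: [-0.4, 0.3, 0.5]
grip_width: 0.0854
finger_force: 0.0
```

>>> move_arm([
  [[0, 0, 0.6, 0, 0, 0, 1], [0, 0, 0.6, 0, 0, 0, 1], [0, 0, 0.6, 0, 0, 0, 1], [0, 0, 0.6, 0, 0, 0, 1], [0, 0, 0.6, 0, 0, 0, 1], [0, 0, 0.6, 0, 0, 0, 1], [0, 0, 0.6, 0, 0, 0, 1], [0, 0, 0.4, 0, 0, 0, 1], [0, 0, 0.3, 0, 0, 0, 1], [0, 0, 0.1, 0, 0, 0, 1]],
])

```text
clock: 29.85
position: [0.488, 0.3417, 0.0744]
tool_rot: [-3.141, 0.0, 1.718]
force: [-1.0, -0.1, -0.2]
grip_width: 0.0854
finger_force: 0.0
```

```bash
python3 - <<'E'
from h import *
st=observe();f=grab_frame('wrist');print(st['position'],st['tool_rot'],st['force'],st['clock'])
g=f['color'].astype(int).sum(2)
print('exp panel L top end',[proj(f,[.488-.0081*s,.341+.0544*s,.134],st) for s in (1,.5)])
for r in range(150,290,20): print(r,[int(v) for v in g[r,230:330:4]])
E
```

```text
[0.48803443 0.34171807 0.0743858 ] [-3.14113509e+00  3.05117177e-04  1.71759086e+00] [-0.96858265 -0.08298212 -0.24333232] 29.85
exp panel L top end [(np.float64(279.3187441773845), np.float64(167.44266046355185)), (np.float64(279.37790330426384), np.float64(230.4602421268205))]
150 [232, 233, 230, 232, 230, 233, 232, 232, 231, 230, 230, 233, 241, 234, 238, 231, 230, 228, 229, 224, 229, 227, 228, 226, 229]
170 [400, 391, 394, 406, 403, 400, 400, 398, 403, 391, 357, 380, 400, 403, 400, 386, 390, 406, 395, 392, 413, 402, 603, 396, 408]
190 [69, 147, 158, 163, 98, 171, 170, 167, 172, 21, 397, 375, 396, 398, 397, 375, 325, 307, 508, 290, 514, 323, 503, 161, 494]
210 [150, 145, 152, 153, 160, 158, 160, 160, 162, 21, 468, 367, 393, 393, 395, 368, 230, 518, 400, 505, 394, 438, 386, 282, 491]
230 [142, 143, 144, 146, 150, 154, 147, 157, 161, 36, 367, 362, 391, 391, 391, 356, 302, 511, 332, 514, 308, 494, 255, 429, 329]
250 [141, 138, 135, 140, 143, 142, 146, 149, 148, 46, 582, 354, 386, 388, 383, 344, 316, 500, 249, 501, 214, 502, 146, 483, 173]
270 [220, 223, 221, 222, 222, 225, 224, 223, 223, 222, 219, 350, 382, 386, 377, 343, 222, 223, 223, 222, 224, 222, 223, 224, 224]
```

The panel runs straight down the image at columns 272–292, centred between the fingers. Closing, then a small lift.

>>> move_arm([
  [[0, 0, 0, 0, 0, 0, -1], [0, 0, 0, 0, 0, 0, -1], [0, 0, 0, 0, 0, 0, -1], [0, 0, 0, 0, 0, 0, -1], [0, 0, 0, 0, 0, 0, -1], [0, 0, 0, 0, 0, 0, -1], [0, 0, 0, 0, 0, 0, -1], [0, 0, -0.2, 0, 0, 0, -1], [0, 0, -0.3, 0, 0, 0, -1], [0, 0, -0.3, 0, 0, 0, -1]],
], grip_force=70)

```text
clock: 30.9
position: [0.4878, 0.3416, 0.0913]
tool_rot: [-3.141, 0.0, 1.718]
force: [0.3, -0.3, -7.1]
grip_width: 0.0085
finger_force: 70.0
```

```bash
python3 - <<'E'
from h import *
st=observe();f=grab_frame('wrist');print(st['position'],st['tool_rot'],st['force'],st['moment'],st['clock'],st['grip_width'])
g=f['color'].astype(int).sum(2)
for r in range(140,290,10): print(r,[int(v) for v in g[r,250:310:4]])
E
python3 plan.py .488 .30 .235 98 9 -1 .54 .051 .235 96 13 -1
```

```text
[0.48776765 0.34164671 0.09125357] [-3.14076588e+00  3.88329815e-04  1.71770889e+00] [ 0.28623019 -0.27759636 -7.06368849] [ 0.00173579 -0.02990524  0.04620485] 30.9 0.00853238687506472
140 [265, 264, 264, 260, 259, 262, 267, 268, 262, 265, 263, 262, 259, 261, 263]
150 [259, 257, 257, 258, 256, 256, 258, 265, 263, 258, 255, 257, 254, 253, 254]
160 [439, 435, 428, 436, 430, 382, 249, 250, 246, 353, 436, 443, 438, 434, 434]
170 [435, 431, 426, 433, 409, 397, 432, 431, 433, 425, 358, 442, 434, 431, 427]
180 [21, 24, 16, 21, 278, 394, 426, 432, 430, 421, 325, 195, 301, 194, 297]
190 [93, 90, 193, 114, 176, 391, 426, 432, 426, 418, 282, 201, 370, 275, 327]
200 [181, 181, 178, 167, 175, 387, 423, 427, 427, 412, 299, 252, 389, 229, 334]
210 [174, 177, 180, 176, 160, 382, 420, 425, 427, 410, 300, 328, 540, 194, 545]
220 [169, 178, 175, 176, 159, 378, 421, 424, 422, 406, 295, 367, 544, 203, 548]
230 [165, 171, 171, 174, 125, 375, 418, 424, 421, 403, 316, 341, 530, 256, 547]
240 [164, 165, 165, 169, 147, 371, 417, 420, 421, 397, 261, 395, 480, 302, 548]
250 [161, 165, 191, 198, 236, 364, 413, 
[... 337 characters left out ...]
.7  0.9 -5.2] w 0.0083 t 30.95
[[-0.23,-0.04,-0.79,0,-0,0.01,-1],[-0.23,-0.03,-0.79,0,-0,0.01,-1],[-0.23,-0.04,-0.79,0,-0,0.01,-1],[-0.23,-0.03,-0.79,0,-0,0.01,-1],[-0.23,-0.03,-0.8,0,-0,0.01,-1],[-0.23,-0.04,-0.79,0,-0,0,-1],[-0.23,-0.03,-0.8,0,-0,0.01,-1],[-0.23,-0.04,-0.79,0,-0,0,-1],[-0.23,-0.03,-0.8,0,-0,0.01,-1],[-0.98,0.06,-0,0,-0,0.03,-1]]
[[-0.98,0.07,-0,0,-0,0.03,-1],[-0.98,0.07,-0,0,-0,0.02,-1],[-0.97,0.07,-0,0,-0,0.03,-1],[-0.97,0.08,-0,0,-0,0.02,-1],[-0.98,0.08,-0,0,-0,0.03,-1],[-0.97,0.08,-0,0,-0,0.02,-1],[-0.98,0.08,-0,0,-0,0.03,-1],[-0.97,0.09,-0,0,-0,0.02,-1],[-0.97,0.09,-0,0,-0,0.03,-1],[-0.98,0.09,-0,0,-0,0.02,-1]]
[[-0.97,0.09,-0,0,-0,0.03,-1],[-0.98,0.1,-0,0,-0,0.02,-1]]
```

>>> move_arm([
  [[-0.2, -0.03, -0.6, 0, 0, 0, -1], [-0.2, -0.03, -0.8, 0, 0, 0, -1], [-0.2, -0.03, -0.8, 0, 0, 0, -1], [-0.2, -0.03, -0.8, 0, 0, 0, -1], [-0.2, -0.03, -0.8, 0, 0, 0, -1], [-0.3, -0.03, -0.8, 0, 0, 0, -1], [-0.3, -0.03, -0.8, 0, 0, 0, -1], [-0.4, -0.03, -0.8, 0, 0, 0, -1], [-0.6, -0.03, -0.6, 0, 0, 0, -1], [-0.8, 0, -0.2, 0, 0, 0, -1]],
])

```text
clock: 31.95
position: [0.4932, 0.2732, 0.2328]
tool_rot: [3.14, -0.001, 1.718]
force: [0.3, 0.3, -6.9]
grip_width: 0.0083
finger_force: 70.0
```

>>> move_arm([
  [[-1, 0.07, 0, 0, 0, 0.04, -1], [-1, 0.07, 0, 0, 0, 0.04, -1], [-1, 0.07, 0, 0, 0, 0.04, -1], [-1, 0.07, 0, 0, 0, 0.04, -1], [-1, 0.07, 0, 0, 0, 0.04, -1], [-1, 0.07, 0, 0, 0, 0.04, -1], [-1, 0.07, 0, 0, 0, 0.04, -1], [-1, 0.07, 0, 0, 0, 0.04, -1], [-0.7, 0.07, 0, 0, 0, 0.04, -1], [-0.4, 0, 0, 0, 0, 0.04, -1]],
])

```text
clock: 32.95
position: [0.5289, 0.0931, 0.231]
tool_rot: [-3.142, 0.0, 1.674]
force: [0.2, 0.1, -7.4]
grip_width: 0.008
finger_force: 70.0
```

```bash
python3 plan.py .53 .0487 .232 95.8 6 -1 .646 .060 .232 95.8 14 -1
```

```text
at [0.5289 0.0931 0.231 ] [-1.80e+02  2.00e-02  9.59e+01] F [ 0.2  0.1 -7.4] w 0.008 t 32.95
[[-0.37,-0.03,-0.01,-0,0,0,-1],[-0.37,-0.03,-0.01,-0,0,0,-1],[-0.37,-0.03,-0.01,-0,0,0,-1],[-0.37,-0.03,-0.01,-0,0,0.01,-1],[-0.37,-0.03,-0,-0,0,0,-1],[-0.36,-0.02,-0.01,-0,0,0.01,-1],[-0,0.42,0,-0,0,-0,-1],[-0,0.42,0,-0,0,-0,-1],[-0,0.42,0,-0,0,-0,-1],[-0,0.42,0,-0,0,-0,-1]]
[[-0,0.41,0,-0,0,-0,-1],[-0,0.42,0,-0,0,-0,-1],[-0,0.41,0,-0,0,-0,-1],[-0,0.42,0,-0,0,-0,-1],[-0,0.41,0,-0,0,-0,-1],[-0,0.42,0,-0,0,-0,-1],[-0.01,0.41,0,-0,0,-0,-1],[-0,0.42,0,-0,0,-0,-1],[-0.01,0.41,0,-0,0,-0,-1],[-0,0.42,0,-0,0,-0,-1]]
```

```bash
python3 - <<'E'
from h import *
import pickle
f=pickle.load(open('w1.pkl','rb'))[1]
st=dict(position=[.5849,.0506,.2321],tool_rot=[np.pi,0,np.radians(96)])
a=onz(f,(328,233.5),.229,st);b=onz(f,(521.5,234.5),.233,st);c=onz(f,(455,234.5),.229,st);print(a,c,b,np.hypot(*(b-a)[:2]),np.degrees(np.arctan2(*(b-a)[1::-1])))
st2=dict(position=[.5804,.0782,.2455],tool_rot=[np.pi,0,np.radians(96)])
print(onz(f,(322,265),.229,st2),onz(f,(499,265),.233,st2))
E
```

```text
[0.61652881 0.05854629 0.229     ] [0.70063121 0.06666539 0.229     ] [0.74081385 0.07223355 0.233     ] 0.12503644362422223 6.284543393033423
[0.6140337  0.05741419 0.229     ] [0.7396155  0.07247996 0.233     ]
```

The two earlier wrist views put the saddle at about (0.6465, 0.061); the tip-to-post distance is 0.125 m against 0.128 m nominal. Inserting.

>>> move_arm([
  [[-0.36, -0.02, 0, 0, 0, 0, -1], [-0.36, -0.02, 0, 0, 0, 0, -1], [-0.36, -0.02, 0, 0, 0, 0, -1], [-0.36, -0.03, 0, 0, 0, 0, -1], [-0.36, -0.03, 0, 0, 0, 0, -1], [-0.36, -0.03, 0, 0, 0, 0, -1], [0, 0.3, 0, 0, 0, 0, -1], [0, 0.42, 0, 0, 0, 0, -1], [0, 0.42, 0, 0, 0, 0, -1], [0, 0.42, 0, 0, 0, 0, -1]],
])

```text
clock: 33.95
position: [0.5623, 0.0554, 0.2308]
tool_rot: [-3.142, 0.0, 1.676]
force: [-0.0, -0.3, -6.3]
grip_width: 0.0084
finger_force: 70.0
```

>>> move_arm([
  [[0, 0.42, 0, 0, 0, 0, -1], [0, 0.42, 0, 0, 0, 0, -1], [0, 0.42, 0, 0, 0, 0, -1], [0, 0.42, 0, 0, 0, 0, -1], [0, 0.42, 0, 0, 0, 0, -1], [0, 0.42, 0, 0, 0, 0, -1], [0, 0.42, 0, 0, 0, 0, -1], [0, 0.42, 0, 0, 0, 0, -1], [0, 0.42, 0, 0, 0, 0, -1], [0, 0.3, 0, 0, 0, 0, -1]],
])

```text
clock: 34.95
position: [0.6433, 0.0635, 0.2309]
tool_rot: [-3.142, 0.0, 1.676]
force: [0.2, 0.2, -6.7]
grip_width: 0.0081
finger_force: 70.0
```

```bash
python3 plan.py .646 .061 .232 95.8 3 -1
```

```text
at [0.6433 0.0635 0.2309] [-1.800e+02  1.000e-02  9.601e+01] F [ 0.2  0.2 -6.7] w 0.0081 t 34.95
[[-0.05,0.04,-0.02,-0,0,0.01,-1],[-0.05,0.04,-0.02,-0,0,0.01,-1],[-0.04,0.04,-0.02,-0,0,0.02,-1]]
```

Now shift 3 mm and lower to hanging height.

>>> move_arm([
  [[-0.07, 0.06, 0, 0, 0, 0, -1], [-0.06, 0.06, 0.1, 0, 0, 0, -1], [0, 0, 0.2, 0, 0, 0, -1], [0, 0, 0.25, 0, 0, 0, -1], [0, 0, 0.25, 0, 0, 0, -1], [0, 0, 0.2, 0, 0, 0, -1], [0, 0, 0.1, 0, 0, 0, -1], [0, 0, 0.1, 0, 0, 0, -1], [0, 0, 0.05, 0, 0, 0, -1], [0, 0, 0, 0, 0, 0, -1]],
])

```text
clock: 35.95
position: [0.6452, 0.0612, 0.206]
tool_rot: [-3.142, -0.0, 1.676]
force: [0.6, 0.5, -6.2]
grip_width: 0.0081
finger_force: 70.0
```

>>> move_arm([
  [[0, 0, 0.05, 0, 0, 0, -1], [0, 0, 0.05, 0, 0, 0, -1], [0, 0, 0.05, 0, 0, 0, -1], [0, 0, 0, 0, 0, 0, -1], [0, 0, 0, 0, 0, 0, -1], [0, 0, 0, 0, 0, 0, -1], [0, 0, 0, 0, 0, 0, -1], [0, 0, 0, 0, 0, 0, -1], [0, 0, 0, 0, 0, 0, -1], [0, 0, 0, 0, 0, 0, -1]],
])

```text
clock: 36.95
position: [0.6457, 0.0612, 0.2045]
tool_rot: [3.14, -0.0, 1.676]
force: [-6.1, -0.1, 11.2]
grip_width: 0.0084
finger_force: 72.7
```

Contact came at the predicted height. Release gently, rise, check.

>>> move_arm([
  [[0, 0, -0.03, 0, 0, 0, -1], [0, 0, 0, 0, 0, 0, -0.5], [0, 0, 0, 0, 0, 0, 0], [0, 0, 0, 0, 0, 0, 1], [0, 0, 0, 0, 0, 0, 1], [0, 0, -0.2, 0, 0, 0, 1], [0, 0, -0.5, 0, 0, 0, 1], [0, 0, -1, 0, 0, 0, 1], [0, 0, -1, 0, 0, 0, 1], [0, 0, -1, 0, 0, 0, 1]],
])

```text
clock: 37.95
position: [0.6453, 0.0611, 0.2793]
tool_rot: [3.141, 0.0, 1.676]
force: [-0.3, 0.0, -0.2]
grip_width: 0.0852
finger_force: 0.0
```

```bash
python3 chk.py; cat > cmp.py <<'E'
from h import *
import pickle,sys
S=pickle.load(open('scene.pkl','rb'));T=pickle.load(open('top.pkl','rb'))
a=grab_frame('scene');b=grab_frame('top')
def box(f,y0,y1,x0,x1,t=145):
    c=f['color'][y0:y1,x0:x1].astype(int);m=(c.min(2)>t).astype(np.uint8)
    n,l,s,ce=cv2.connectedComponentsWithStats(m);i=1+np.argmax(s[1:,4]);return s[i]+[x0,y0,0,0,0],(ce[i]+[x0,y0]).round(1)
for n,f in (('before',S),('now',a)): print('scene',n,box(f,175,250,290,350))
for n,f in (('before',T),('now',b)): print('top',n,box(f,125,190,258,315))
for nm,z in (('relay',0),):pass
# loose things: change from the start
for nm,(x,y) in dict(relay=(386,139),sink=(220,145),disc=(207,259),lid=(374,268)).items():
    d=cv2.absdiff(T['color'][y-18:y+18,x-20:x+20],b['color'][y-18:y+18,x-20:x+20]).max(2);print(nm,'changed px',int((d>60).sum()))
E
python3 cmp.py
```

```text
[0.64527805 0.06105484 0.27932934] [3.14087474e+00 3.36790652e-05 1.67559813e+00] [-0.34342263  0.01991935 -0.2464258 ] 37.95 0.08518440791910202 0.0
scene before (array([ 290,  175,   42,   75, 1357]), array([302.1, 210.5]))
scene now (array([298, 175,  52,  35, 804]), array([331.3, 188.7]))
top before (array([ 258,  125,   57,   65, 1886]), array([292.1, 163.9]))
top now (array([312, 133,   3,  57, 127]), array([313.3, 165.3]))
relay changed px 0
sink changed px 0
disc changed px 0
lid changed px 0
```

>>> move_arm([
  [[0, -0.5, -0.5, 0, 0, 0, 1], [0.1, -0.9, 0, 0, 0, 0, 1], [0.2, -0.9, 0, 0, 0, 0, 1], [0.2, -0.9, 0, 0, 0, 0, 1], [0.2, -0.9, 0, 0, 0, 0, 1], [0.2, -0.9, 0, 0, 0, 0, 1], [0.2, -0.9, 0, 0, 0, 0, 1], [0.2, -0.9, 0, 0, 0, 0, 1], [0.2, -0.9, 0, 0, 0, 0, 1], [0.1, -0.9, 0, 0, 0, 0, 1]],
])

```text
clock: 39.05
position: [0.4692, 0.0749, 0.2877]
tool_rot: [-3.141, -0.0, 1.676]
force: [0.1, -1.0, 0.9]
grip_width: 0.0855
finger_force: 0.0
```

>>> move_arm([
  [[0, -0.6, 0.5, 0, 0, 0, 1], [0, -0.3, 1, 0, 0, 0, 1], [0, 0, 1, 0, 0, 0, 1], [0, 0, 1, 0, 0, 0, 1], [0, 0, 1, 0, 0, 0, 1], [0, 0, 1, 0, 0, 0, 1], [0, 0, 0.5, 0, 0, 0, 1], [0, 0, 0, 0, 0, 0, 1], [0, 0, 0, 0, 0, 0, 1], [0, 0, 0, 0, 0, 0, 1]],
])

```text
clock: 40.05
position: [0.4532, 0.0732, 0.1684]
tool_rot: [3.14, -0.0, 1.676]
force: [-0.4, 0.7, 0.2]
grip_width: 0.0856
finger_force: 0.0
```

```bash
cat > ana.py <<'E'
from h import *
import pickle
st=observe();print(st['position'],st['clock'])
S0=pickle.load(open('scene.pkl','rb'))
a=grab_frame('scene');b=grab_frame('top');w=grab_frame('wrist');pickle.dump((a,b,w,st),open('now.pkl','wb'))
# head: dark blob near predicted pixel
u,v=map(int,proj(w,[.452,.073,.1],st));g=w['color'].astype(int).max(2)
m=np.zeros(g.shape,np.uint8);m[v-45:v+45,u-45:u+45]=(g[v-45:v+45,u-45:u+45]>190)
n,l,s,ce=cv2.connectedComponentsWithStats(m)
for i in range(1,n):
    if s[i,4]>15: print('bar',s[i],ce[i],onz(w,ce[i],.1,st))
print('pred',u,v)
for nm,P in dict(L=[.6411,.1155,.264],R=[.6518,.0062,.264],trayc=[.646,.061,.135]).items(): print(nm,proj(a,P),proj(b,P))
d=cv2.absdiff(S0['color'],a['color']).max(2)[165:255,290:350];print('scene diff at hook',(d>60).sum())
h=cv2.cvtColor(b['color'],cv2.COLOR_RGB2HSV)
for r in range(138,182,3): print(r,[int(x) for x in b['color'][r,260:314:3].astype(int).sum(1)])
E
python3 ana.py
```

```text
[0.45321752 0.07316269 0.16844893] 40.05
pred 277 215
L (np.float64(332.3492792191047), np.float64(181.38552845707162)) (np.float64(265.51995066732957), np.float64(151.7945025980134))
R (np.float64(312.22006737137707), np.float64(199.36894553624575)) (np.float64(305.0756002043142), np.float64(148.88992890208283))
trayc (np.float64(319.6463156635471), np.float64(227.5815150668849)) (np.float64(285.3575614945357), np.float64(159.0498059774853))
scene diff at hook 1068
138 [333, 284, 219, 211, 224, 213, 209, 217, 475, 316, 310, 348, 393, 445, 491, 456, 462, 451]
141 [469, 302, 413, 547, 518, 534, 415, 562, 442, 461, 454, 401, 345, 379, 580, 456, 455, 453]
144 [469, 304, 447, 548, 521, 360, 270, 371, 396, 391, 420, 461, 600, 522, 530, 431, 452, 449]
147 [466, 297, 371, 613, 597, 401, 290, 369, 344, 389, 369, 390, 550, 492, 524, 464, 453, 458]
150 [431, 304, 292, 622, 507, 558, 585, 622, 626, 625, 626, 628, 630, 623, 612, 523, 457, 453]
153 [303, 309, 407, 566, 555, 550, 450, 336, 259, 255, 265, 277, 353, 369, 262, 381, 456, 449]
156 [309, 305, 283, 269, 467, 512, 450, 584, 373, 496, 453, 454, 455, 459, 261, 330, 459, 453]
159 [306, 299, 217, 356, 445, 459, 456, 481, 401, 431, 524, 484, 434, 628, 461, 474, 457, 457]
162 [304, 305, 234, 579, 629, 508, 221, 177, 230, 495, 217, 234, 234, 627, 458, 492, 461, 449]
165 [303, 290, 239, 564, 630, 465, 221, 168, 229, 226, 223, 229, 229, 632, 457, 538, 463, 454]
168 [306, 311, 245, 548, 629, 465, 219, 228, 236, 224, 231, 240, 239, 626, 448, 527, 453, 462]
171 [301, 301, 258, 591, 626, 455, 152, 190, 276, 356, 448, 479, 509, 604, 573, 565, 460, 459]
174 [301, 304, 284, 519, 556, 489, 412, 326, 255, 240, 237, 291, 308, 324, 327, 320, 464, 456]
177 [301, 307, 307, 215, 218, 221, 217, 227, 226, 219, 213, 259, 289, 311, 342, 351, 462, 457]
180 [376, 381, 377, 351, 375, 368, 466, 462, 464, 468, 464, 462, 467, 463, 458, 459, 461, 459]
```

```bash
python3 - <<'E'
from h import *
import pickle
f=pickle.load(open('w1.pkl','rb'))[1];y=[np.pi,0,np.radians(96)]
print(onz(f,(164,190),.1,dict(position=[.5804,.0782,.2455],tool_rot=y)),onz(f,(231.4,329.7),.1,dict(position=[.488,.2125,.1949],tool_rot=y)))
a,b,w,st=pickle.load(open('now.pkl','rb'))
g=w['color'].astype(int).sum(2)[170:260,220:340]
m=(g<110).astype(np.uint8);print([(s.tolist(),(c+[220,170]).round(1).tolist()) for s,c in zip(*cv2.connectedComponentsWithStats(m)[2:]) if s[4]>200])
for r in range(0,90,6): print(170+r,[int(v) for v in g[r,::6]])
E
```

```text
[0.44995083 0.07382695 0.1       ] [0.45026287 0.0716913  0.1       ]
[([0, 0, 120, 90, 10177], [279.7, 215.1]), ([29, 14, 55, 56, 623], [275.6, 204.5])]
170 [387, 383, 380, 373, 407, 396, 421, 408, 406, 318, 244, 398, 389, 375, 354, 332, 292, 389, 388, 387]
176 [385, 378, 381, 367, 416, 407, 414, 239, 251, 247, 251, 242, 253, 426, 420, 419, 403, 391, 395, 391]
182 [382, 379, 383, 358, 406, 408, 270, 240, 235, 256, 241, 246, 242, 377, 414, 399, 376, 385, 388, 390]
188 [384, 385, 383, 302, 411, 412, 256, 119, 71, 51, 50, 26, 228, 244, 418, 412, 336, 395, 384, 385]
194 [385, 387, 385, 268, 420, 414, 67, 51, 154, 157, 159, 132, 56, 121, 434, 415, 322, 392, 387, 387]
200 [388, 379, 380, 330, 416, 286, 59, 152, 158, 158, 155, 155, 160, 55, 413, 429, 342, 387, 388, 397]
206 [386, 381, 381, 328, 402, 128, 154, 155, 156, 156, 154, 156, 154, 89, 365, 420, 378, 392, 393, 392]
212 [383, 382, 384, 347, 408, 46, 146, 557, 549, 429, 333, 167, 143, 146, 404, 440, 390, 386, 390, 389]
218 [382, 380, 380, 373, 427, 50, 149, 135, 209, 340, 471, 545, 536, 153, 412, 423, 392, 391, 388, 387]
224 [386, 385, 382, 394, 403, 388, 151, 150, 149, 151, 151, 151, 147, 72, 432, 394, 391, 385, 388, 388]
230 [381, 387, 386, 392, 418, 415, 46, 149, 151, 152, 151, 151, 140, 417, 434, 371, 388, 388, 388, 386]
236 [390, 388, 388, 365, 383, 403, 421, 162, 93, 139, 141, 54, 430, 432, 424, 329, 389, 394, 387, 391]
242 [382, 378, 385, 381, 385, 384, 387, 385, 388, 375, 383, 363, 407, 394, 415, 372, 382, 388, 392, 391]
248 [381, 385, 383, 382, 380, 382, 385, 382, 388, 383, 381, 379, 385, 385, 388, 387, 388, 381, 388, 388]
254 [379, 383, 381, 387, 384, 379, 380, 379, 386, 386, 385, 385, 386, 384, 381, 386, 383, 390, 387, 386]
```

The head is centred under the tool: disc columns 250–299, white bar centre (275,215). Carrier is hanging with its panel at top row 150. Descend and grip the head.

>>> move_arm([
  [[0, -0.1, 0.5, 0, 0, 0, 1], [0, 0, 0.8, 0, 0, 0, 1], [0, 0, 0.8, 0, 0, 0, 1], [0, 0, 0.8, 0, 0, 0, 1], [0, 0, 0.8, 0, 0, 0, 1], [0, 0, 0.8, 0, 0, 0, 1], [0, 0, 0.8, 0, 0, 0, 1], [0, 0, 0.8, 0, 0, 0, 1], [0, 0, 0.4, 0, 0, 0, 1], [0, 0, 0.2, 0, 0, 0, 1]],
])

```text
clock: 41.2
position: [0.4504, 0.0726, 0.0328]
tool_rot: [-3.14, 0.0, 1.675]
force: [1.1, -0.6, -0.3]
grip_width: 0.0856
finger_force: 0.0
```

>>> move_arm([
  [[0, 0, 0, 0, 0, 0, -1], [0, 0, 0, 0, 0, 0, -1], [0, 0, 0, 0, 0, 0, -1], [0, 0, 0, 0, 0, 0, -1], [0, 0, 0, 0, 0, 0, -1], [0, 0, 0, 0, 0, 0, -1], [0, 0, 0, 0, 0, 0, -1], [0, 0, 0, 0, 0, 0, -1], [0, 0, 0, 0, 0, 0, -1], [0, 0, 0, 0, 0, 0, -1]],
], grip_force=30)

```text
clock: 42.2
position: [0.451, 0.0729, 0.0336]
tool_rot: [3.141, -0.0, 1.676]
force: [-1.2, 0.9, 2.0]
grip_width: 0.049
finger_force: 33.8
```

```bash
python3 chk.py;python3 -c "
from h import *;print(observe()['qpos'],observe()['moment'])"
```

```text
[0.45098953 0.07289821 0.0336252 ] [ 3.14142407e+00 -2.49845485e-05  1.67576128e+00] [-1.1699055   0.94214955  2.00615198] 42.2 0.04898381565018384 33.83104383945465
[-0.50051758  0.54905269  0.27541575  2.16561469 -0.32233148  0.4645434
  0.13113   ] [0.03690539 0.04635623 0.00423919]
```

>>> move_arm([
  [[0, 0, 0, 0, 0, 0.5, -1], [0, 0, 0, 0, 0, 0.7, -1], [0, 0, 0, 0, 0, 0.7, -1], [0, 0, 0, 0, 0, 0.7, -1], [0, 0, 0, 0, 0, 0.7, -1], [0, 0, 0, 0, 0, 0.7, -1], [0, 0, 0, 0, 0, 0.7, -1], [0, 0, 0, 0, 0, 0.7, -1], [0, 0, 0, 0, 0, 0.7, -1], [0, 0, 0, 0, 0, 0.7, -1]],
])

```text
clock: 43.2
position: [0.4511, 0.0728, 0.0336]
tool_rot: [3.141, -0.0, 0.961]
force: [-1.0, 0.5, 2.5]
grip_width: 0.0493
finger_force: 33.9
```

>>> move_arm([
  [[0, 0, 0, 0, 0, 0.7, -1], [0, 0, 0, 0, 0, 0.7, -1], [0, 0, 0, 0, 0, 0.7, -1], [0, 0, 0, 0, 0, 0.7, -1], [0, 0, 0, 0, 0, 0.5, -1], [0, 0, 0, 0, 0, 0.3, -1], [0, 0, 0, 0, 0, 0, -1], [0, 0, 0, 0, 0, 0, -1], [0, 0, 0, 0, 0, 0, -1], [0, 0, 0, 0, 0, 0, -1]],
])

```text
clock: 44.2
position: [0.451, 0.0728, 0.0337]
tool_rot: [3.141, -0.0, 0.587]
force: [1.2, -0.6, 2.1]
grip_width: 0.0488
finger_force: 34.0
```

```bash
python3 chk.py;python3 -c "
from h import *;print(observe()['qpos'],observe()['moment'])"
```

```text
[0.45104657 0.07277071 0.03366391] [ 3.14143998e+00 -2.49229431e-04  5.87069535e-01] [ 1.1936988  -0.61358115  2.13154288] 44.2 0.0488227312005642 33.96291375160217
[-0.71041393  0.61329115  0.56665633  2.17537216 -0.66183596  0.52667014
 -0.62176876] [-0.38467049 -0.27287395  0.00951601]
```

>>> move_arm([
  [[0, 0, 0, 0, 0, 0, 0.3], [0, 0, 0, 0, 0, 0, 1], [0, 0, 0, 0, 0, 0, 1], [0, 0, -0.3, 0, 0, 0, 1], [0, 0, -0.8, 0, 0, 0, 1], [0, 0, -1, 0, 0, 0, 1], [0, 0, -1, 0, 0, 0, 1], [0, 0, -1, 0, 0, 0, 1], [0, 0, -1, 0, 0, 0, 1], [0, 0, -1, 0, 0, 0, 1]],
])

```text
clock: 45.2
position: [0.4506, 0.0727, 0.1568]
tool_rot: [-3.141, 0.0, 0.586]
force: [0.3, 0.5, -0.4]
grip_width: 0.0852
finger_force: 0.0
```

>>> move_arm([
  [[0, 0, -1, 0, 0, 0, 1], [0, 0, -0.5, 0, 0, 0, 1], [0, 0, 0, 0, 0, 0, 1], [0, 0, 0, 0, 0, 0, 1], [0, 0, 0, 0, 0, 0, 1], [0, 0, 0, 0, 0, 0, 1], [0, 0, 0, 0, 0, 0, 1], [0, 0, 0, 0, 0, 0, 1], [0, 0, 0, 0, 0, 0, 1], [0, 0, 0, 0, 0, 0, 1]],
])

```text
clock: 46.2
position: [0.4509, 0.0728, 0.1856]
tool_rot: [3.142, 0.0, 0.587]
force: [-0.9, 0.2, -0.0]
grip_width: 0.0852
finger_force: 0.0
```

```bash
python3 - <<'E'
from h import *
import pickle
def bar(w,st,n):
    u,v=proj(w,[.451,.073,.1],st);m=w['color'].astype(int).sum(2)>300
    ys,xs=np.nonzero(m);k=np.hypot(xs-u,ys-v)<19;pts=np.array([onz(w,(x,y),.1,st)[:2] for x,y in zip(xs[k],ys[k])])
    c=pts.mean(0);e=np.linalg.svd(pts-c)[2][0];print(n,len(pts),c,'dir deg',np.degrees(np.arctan2(e[1],e[0]))%180, np.degrees(st['tool_rot'][2]))
a,b,w,st=pickle.load(open('now.pkl','rb'));bar(w,st,'before')
st=observe();w=grab_frame('wrist');print(st['position'],st['clock'],st['force']);bar(w,st,'after')
st1,w1=pickle.load(open('w1.pkl','rb'));bar(w1,st1,'start')
b2=grab_frame('top');a2=grab_frame('scene')
for n,x,y in ((a,a2,'scene'),(b,b2,'top')):
    r=(slice(165,255),slice(290,350)) if y=='scene' else (slice(135,185),slice(260,315))
    print(y,'hook change',(cv2.absdiff(n['color'][r],x['color'][r]).max(2)>60).sum())
T=pickle.load(open('top.pkl','rb'))
for nm,(x,y) in dict(relay=(386,139),sink=(220,145),disc=(207,259),lid=(374,268),board=(339,233)).items():
    d=cv2.absdiff(T['color'][y-18:y+18,x-20:x+20],b2['color'][y-18:y+18,x-20:x+20]).max(2);print(nm,int((d>60).sum()))
E
```

```text
before 236 [0.45001439 0.07316035] dir deg 0.046706068870250375 96.01515006517306
[0.45086024 0.07282319 0.18555537] 46.2 [-0.88183023  0.23436858 -0.01911111]
after 210 [0.4496545  0.07352891] dir deg 117.55449275084854 33.61036719537661
start 255 [0.45060777 0.07180098] dir deg 178.99131260071783 95.83299051950719
scene hook change 120
top hook change 5
relay 0
sink 0
disc 2
lid 0
board 0
```

The bar turned 62° clockwise (1.09 rad), the carrier on the hook is unchanged, the loose parts are where they were, and the arm is clear.

```bash
python3 -c "
from workcell import job_done;print(job_done())"
```

```text
the job is handed in; nothing more can be done
None
```

The job is handed in at about 46 s with no verdict returned: by my measurements the stop was pressed fully, the empty carrier stands on the mat, the filled one hangs on the hook, and the button head was then twisted about 1.09 rad clockwise, with the loose parts unmoved.

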